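Nip up a spark plug down its leaning well with the T-handled plug wrench

TASK

The new spark plug in the open well of this cylinder head is only finger-tight. Take the T-handled plug wrench from the rack, go down the leaning well until the socket is fully over the plug's hexagon, and give the plug a quarter turn clockwise (as seen looking down the well) and no more than about a third; then draw the wrench out, stand it back in its hole in the rack and let go. Leave the other things on the bench where they are.

Things in the scene. Friction and masses are not known exactly. Their poses are not given: they have to be found in the camera images.
- cylinder_head: Aluminium three-cylinder head with a grey cam cover, on a steel stand that leans it 30 deg towards the robot; fixed; 250 mm long (its y), 130 mm across, top at about 195 mm. Origin: middle of the stand's base plate, on the bench. Three plug wells 78 mm apart in a row along y. A cam sprocket (radius 46 mm) stands at the -y end; an oil filler cap stands 17 mm above the cover.
- plug_well: The one open plug well (any of the three): a round bore 37 mm across, 100 mm deep, with a flared black rubber collar 8 mm high round its mouth (inside 37 widening to 48 mm). Fixed. Origin: centre of the mouth, level with the cover top. z runs out along the well, 30 deg from vertical, leaning to the head's -x side (towards the robot); x lies in the cover top, away from the robot and upward; y is the head's y.
- plug_hex (a point): Point on the well's axis in the plug's steel hexagon, 95 mm below the mouth. Hexagon: 21 mm across flats, straight from the well's floor (100 mm down) to 92.5 mm down, then tapering as a hexagon to 12 mm across flats at 84.5 mm; above it 12 mm white porcelain, then a 7 mm terminal with its tip 51 mm below the mouth, all on the axis.
- plug_corner (a point): Point on one corner of the hexagon, 12.1 mm from the axis, 95 mm below the mouth; turns with the plug.
- plug (a joint): Angle of the plug in its thread, rad; grows when turned clockwise seen looking down the well; starts between -0.5 and 0.5. At value q the hexagon's corners stand at -q plus multiples of 60 deg from the x of plug_well, measured about its z. It turns against a steady friction of 0.08 N m, stays where it is left and does not advance.
- coil_a: Black plug-top ignition coil filling one of the other two wells; fixed. It stands 30 mm above the cover top, about 70 by 35 mm. Origin: centre of its well's mouth, axes as plug_well.
- coil_b: The same, in the remaining well.
- plug_wrench: T-handled plug wrench, loose, 0.30 kg, 192 mm long, standing upright in the rack's big hole at the start. Origin: centre of the socket's open lower end; z runs up the shank. Steel socket tube 30 mm across, z 0 to 65 mm, hexagonal inside: 22.4 mm across flats, 55 mm deep, its corners at 0, 60, 120.. deg from the wrench's x about z; within 7 deg of corner on corner it slips on.
- wrench_handle (a point): Centre of the wrench's black flat-sided cross handle, on its axis, 178 mm from the socket's open end. The handle is 100 mm long along the wrench's x, 20 mm thick along y and 28 mm high along z; the shank below it is 10 mm thick. The handle has a steel core, so the wrench balances about 34 mm below this point.
- rack: Block of hardwood, 85 by 190 mm, 75 mm high, fixed; origin under its centre, long side along its y. A 39 mm hole in the middle for the plug wrench and two 13 mm holes 70 mm to either side along y, all 60 mm deep, upright, flat-floored.
- rack_hole (a point): Centre of the floor of the rack's big hole, 15 mm above the bench; the mouth is 60 mm above this point.
- hex_key: Slim T-handled hexagon key, rod 8 mm thick with an 85 mm round black cross handle, standing in the rack's small hole on the +y side, top 140 mm above the bench; loose. Origin: lower end of the rod.
- spanner: Steel spanner, 190 mm long, lying on the bench; loose. Origin under its middle.
- spray_can: White spray can with a grey cap, 58 mm across, 190 mm high, standing; loose. Origin under its centre.
- plug_carton: Plain cardboard carton, 100 by 65 by 50 mm; loose. Origin under its centre.
Things that resemble listed ones, but are neither listed nor needed, are in the scene too. There is more than one size of the plug_wrench; the one meant has the size given above.

How it is judged (in metres and radians):
On the way, in this order (a step that is already met when the one before it is completed fails the run):
1. the wrench's socket is fully down over the hexagon of the plug (z of plug_wrench in the frame of plug_well below -0.094 m and distance between plug_wrench and plug_hex below 0.008 m and angle between the z axis of plug_wrench and the z axis of plug_well, either way round below 0.14 rad), for 0.2 s.
2. the plug has been turned a quarter turn clockwise with the wrench still on it (all of step 1 and distance of plug_corner from where it was at the start of the episode between 0.013 and 0.022 m and value of joint plug above 0.55 rad), for 0.1 s.
At the end, for the whole second after the job is handed in: The plug is turned clockwise about a quarter turn from its start (65 to 130 deg: its corner moved 13 to 22 mm), and the wrench stands at rest in the rack's big hole (lower end within 12 mm of the centre of the hole's floor, within 10 deg of upright) (distance of plug_corner from where it was at the start of the episode between 0.013 and 0.022 m and value of joint plug above 0.55 rad and distance between plug_wrench and rack_hole below 0.012 m and angle between plug_wrench's own z axis and vertical below 0.17 rad and linear speed of plug_wrench below 0.02 m/s); the robot touches nothing.
It fails at once if the plug is overtightened (turned more than about 135 deg) (distance of plug_corner from where it was at the start of the episode above 0.0225 m).
It fails at once if the hex key is pulled out of the rack or knocked over (distance of hex_key from where it was at the start of the episode above 0.03 m).
It fails at once if the spanner, can or carton is knocked away (distance of any of spanner, spray_can, plug_carton from where it was at the start of the episode above 0.03 m).
It fails at once if the spray can is knocked over (angle between spray_can's own z axis and vertical above 0.5 rad).
It also fails if it takes over 64 s, if anything falls off the work surface, if the arm or the gripper's body presses on something with over 40 N, if the wrist force passes 120 N, or if a joint passes its speed limit or range.

ROBOT

A 6-joint arm with a two-finger parallel gripper is mounted at the origin on the work surface. World frame = base frame: x ahead of the robot, y to its left, z up, the work surface at z = 0. Lengths are in m, angles in degrees, forces in N, time in s.
With the tool pointing down it reaches from about 0.35 to 0.975 m from the base axis. Payload 17.4 kg.
Tool frame: the origin (TCP) lies on the mounting face of the last link; the fingertips stand 173 mm ahead of it and the grasp point (between the pads) lies 155 mm ahead of it; y points along the fingers, x is the direction in which the jaws open and shut, and the axes are right-handed (so a half turn about y gives the same grasp; the last joint's range is limited). The gripper opens to 85 mm and grips with 20 to 120 N. Pads are 22 mm wide; open, the fingers measure 114 mm over their backs; the gripper's body (76 mm by 85 mm) begins 54 mm behind the grasp point. The pads swing forward as they close: fully open they stand 13 mm farther back than shut.
Start: joints at [71.173, 6.646, 82.598, -0, 90.757, -2.166], TCP at [0.194, 0.647, 0.405] pointing down, gripper open.
Joint ranges: [-162.19, 162.19], [-47.58, 125.68], [4.15, 143.07], [-65.23, 245.23], [0.69, 171.88], [-170.13, 170.13]. Speed limits (degrees/s): [108.29, 108.29, 127.2, 180, 180, 180].

INTERFACE

Orientations are given as [roll, pitch, yaw] about the fixed x, y, z axes, in that order (R = Rz(yaw) Ry(pitch) Rx(roll)).
In Python, from cell import bot gives the robot as it stands. The module is installed in compiled form; this text tells all that it offers.
- The arm moves only by the tool play_rows, never from a script. Its argument "increments" is a list of rows, each a list of 4 numbers: the shift along the tool's x, y, z as a fraction of full scale, then the turn about the tool's y as a fraction of full scale. A call has 1 to 5 rows; each row is the pose to reach, as a shift and turn from the pose commanded when the call began, along the tool's axes at that moment; what a row does not reach only later rows make up. Full scale, the value 1, is 200 mm for a shift and 30 degrees for a turn. A row lasts 1/10 s, in which the tool goes at most 50 mm and 8.59 degrees, less where a joint would pass 70% of its speed; a pose out of reach is approached as far as the arm can. A call with a number of a shift or a turn outside -1 to 1 is refused whole. A call with a gripper value outside its range is refused whole. "jaw" is the finger opening in mm, from 0 to 85.4, set as the call begins (left out, the last holds). The fingers move at their own pace and stop on an object; "squeeze" is the grip in N (left out, the last holds). Time passes only in rows, so rows that repeat a pose let the fingers close. It gives the time, the measured TCP pose, the force and the opening at its end, in the units of the state.
- bot.sense(): the state, without advancing time (a new reading comes with each control period).
- bot.camera(name): name is "scene" or "top" or "wrist"; returns a dict with "img" (400x640x3 uint8, red, green, blue), "mtx" (3x3 intrinsics, pixels), "eye" and "attitude" of the camera in the world; the wrist camera has in their place "tool_from_camera" (4x4, takes a point from camera to tool coordinates, whose origin is the TCP and whose axes are the tool frame's). Camera axes: x right, y down, z forward; pixel columns grow to the right and rows downward; lengths in m; the calibration is good to about 2 mm. A picture is of the moment at which its call begins: read the wrist's pose just before it. There is no depth.
- bot.close_job(): hands the job in, once; it reports no verdict.
Trained networks look in the newest picture that a camera, given by its name, has taken for a name from the list of things; names that differ only in an ending like _2 or _b are one class to them, and where a whole thing is asked for, a point or a joint stands for the part that bears it (a point fixed in the world has none). Each returns a list of dicts, best first, with "score" (0 to 1); they miss things now and then, are a little off and sometimes report something else, mostly with a low value. They report only what shows in the picture. A call takes as long as a camera call. They do not tell look-alikes from the thing itself.
- bot.find_in(query, camera): "location" ([x, y, z] in m, in world coordinates, good to about 4 mm: the middle of the surface that is visible of it).
The state is a dict: "time_s": time; "joint_positions": joint angles; "qvel": joint speeds; "joint_torque": joint torques, N m; "eef_pos": TCP position; "tool_rot": TCP orientation; "force": force on the tool from outside, world axes, zero at the start; "moment": the same for the moment, N m; "finger_gap": finger opening in m.
Only numpy, scipy, OpenCV 4.12 (cv2) and the standard library are available. Lean on these libraries where they do the work, as an engineer would, in place of code of your own. Each camera call takes 0.05 s, during which the arm holds its last target.

## Working session

There is one attempt and no reset: what is moved stays moved. The work goes in short steps, Python scripts to look and compute and a tool call to move; the robot and the scene stay as the last step left them, time stands still between calls to the robot, and variables do not carry over. Pictures are saved under pics/ and viewed, and the job is handed in when it is done.

Besides the shell and the picture viewer there is one more tool, called after "Request:" as name([rows], argument=value, ...), one row to a line, values as JSON. play_rows: Moves the arm, as the interface text tells. Shift numbers are shares of 200 mm and turn numbers shares of 30 degrees, none past 1 either way. Its arguments: {"type":"object","properties":{"increments":{"type":"array","items":{"type":"array","items":{"type":"number","minimum":-1,"maximum":1}}},"jaw":{"type":"number"},"squeeze":{"type":"number"}},"required":["increments"]}

```bash
mkdir -p pics; ls
cat > h.py <<'E'
import numpy as np, cv2
from cell import bot
from scipy.spatial.transform import Rotation as Ro
np.set_printoptions(precision=4,suppress=True)
def shot(name,fn):
    c=bot.camera(name); cv2.imwrite('pics/'+fn,c['img'][:,:,::-1]); return c
E
python3 - <<'E'
from h import *
print(bot.sense())
for n in ['scene','top','wrist']:
    c=shot(n,n+'0.png'); print({k:v for k,v in c.items() if k!='img'})
    for q in ['plug_wrench','wrench_handle','cylinder_head','plug_well','coil_a','rack','hex_key','spray_can','spanner','plug_carton','plug_hex']:
        try: print(n,q,[(np.round(d['location'],3).tolist(),round(d['score'],2)) for d in bot.find_in(q,n)])
        except Exception as e: print(q,e)
print(bot.sense()['time_s'])
E
```

```text
pics
{'time_s': 0.0, 'joint_positions': array([71.1735,  6.6755, 82.6365,  0.0007, 90.7558, -2.1658]), 'qvel': array([ 0.0304,  0.0787,  0.0358,  0.0016, -0.1141, -0.0044]), 'joint_torque': array([  0.0002, -73.1974, -63.2479,  -0.    ,   0.0059,  -0.0001]), 'eef_pos': array([0.1935, 0.6467, 0.4039]), 'tool_rot': array([-89.9967,   0.0678,  73.3394]), 'force': array([ 0.5851,  0.2413, -0.7481]), 'moment': array([-0.0137, -0.0219,  0.0196]), 'finger_gap': 0.08559263931869204}
{'mtx': array([[494.964 ,   0.    , 320.5902],
       [  0.    , 494.964 , 200.0955],
       [  0.    ,   0.    ,   1.    ]]), 'eye': array([ 1.3015, -0.6961,  1.1534]), 'attitude': array([-133.2731,   -1.0187,   48.4614])}
scene plug_wrench [([0.556, -0.333, 0.195], 0.64), ([0.431, -0.263, 0.133], 0.59), ([0.686, -0.256, 0.14], 0.32)]
scene wrench_handle [([0.422, -0.366, 0.124], 0.71), ([0.555, -0.335, 0.197], 0.68), ([0.426, -0.264, 0.135], 0.57)]
scene cylinder_head [([0.692, 0.116, 0.126], 0.56), ([0.557, -0.335, 0.201], 0.27)]
scene plug_well [([0.627, 0.248, 0.162], 0.6)]
scene coil_a [([0.591, 0.085, 0.18
[... 1199 characters left out ...]
.352, 0.402, 0.053], 0.71)]
top plug_hex [([0.653, -0.234, 0.148], 0.65), ([0.6, 0.167, 0.188], 0.46)]
{'mtx': array([[279.5539,   0.    , 318.937 ],
       [  0.    , 279.5539, 196.368 ],
       [  0.    ,   0.    ,   1.    ]]), 'tool_from_camera': array([[ 1.    ,  0.0006,  0.0005, -0.0002],
       [-0.0003, -0.3231,  0.9464,  0.0311],
       [ 0.0008, -0.9464, -0.3231,  0.0837],
       [ 0.    ,  0.    ,  0.    ,  1.    ]])}
wrist plug_wrench []
wrist wrench_handle []
wrist cylinder_head []
wrist plug_well []
wrist coil_a []
wrist rack []
wrist hex_key []
wrist spray_can []
wrist spanner [([0.396, 0.071, 0.013], 0.71)]
wrist plug_carton [([0.305, 0.404, 0.037], 0.9)]
wrist plug_hex []
1.8
```

View pictures.

View pics/scene0.png

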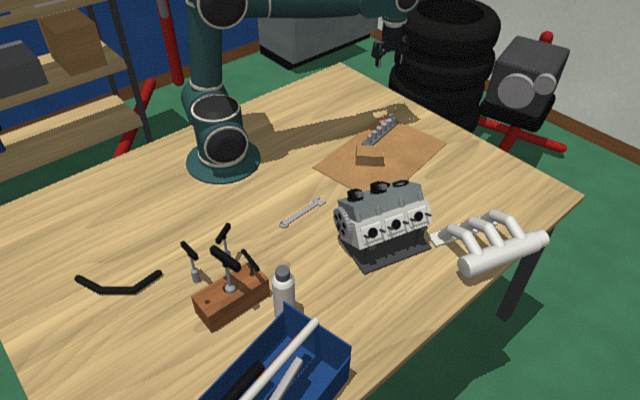

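View pics/top0.png

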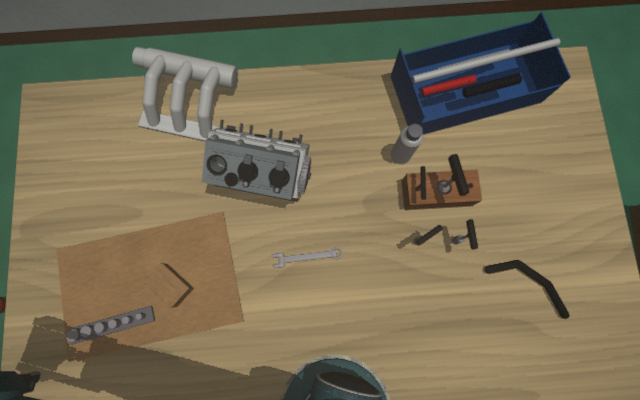

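View pics/wrist0.png

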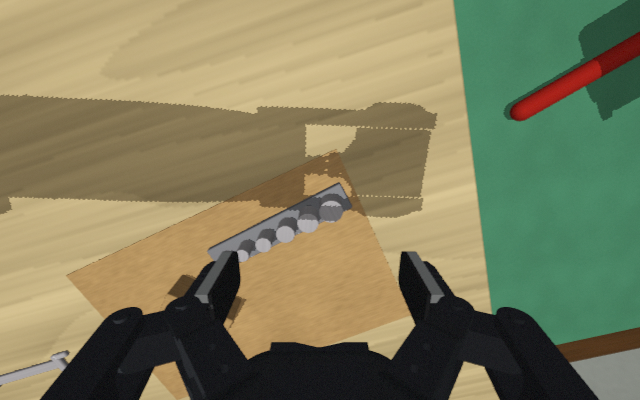

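Run:
```python
import cv2,numpy as np
a=cv2.imread('pics/scene0.png')[210:340,160:300]; b=cv2.imread('pics/top0.png')[140:260,385:500]
a=cv2.resize(a,(400,371),interpolation=cv2.INTER_CUBIC); b=cv2.resize(b,(400,417),interpolation=cv2.INTER_CUBIC)
a=cv2.copyMakeBorder(a,0,46,0,0,cv2.BORDER_CONSTANT)
cv2.imwrite('pics/crop1.png',np.hstack([a,b]))
c=cv2.imread('pics/top0.png')[110:210,190:325];cv2.imwrite('pics/crop2.png',cv2.resize(c,None,fx=5,fy=5,interpolation=cv2.INTER_CUBIC))
```

```text
(no output)
```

View pics/crop1.png

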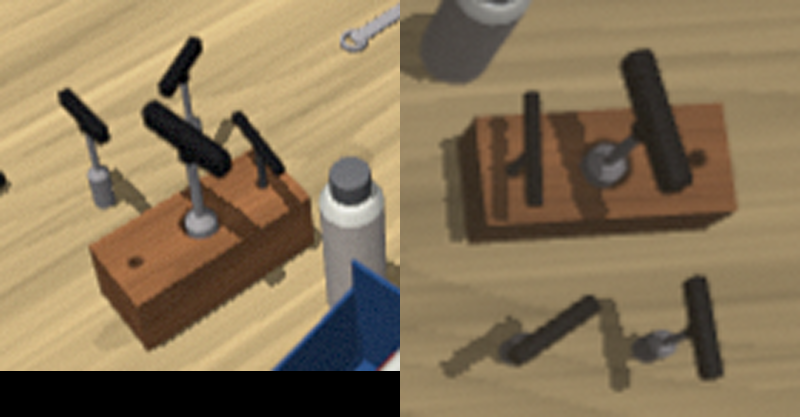

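View pics/crop2.png

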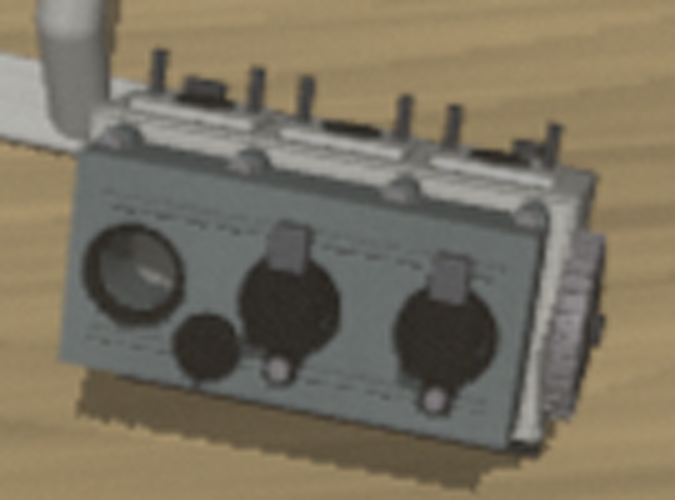

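```bash
cat >> h.py <<'E'
def camT(c,s=None):
    if 'eye' in c: return Ro.from_euler('xyz',c['attitude'],degrees=True).as_matrix(),np.array(c['eye'])
    R=Ro.from_euler('xyz',s['tool_rot'],degrees=True).as_matrix(); T=c['tool_from_camera']
    return R@T[:3,:3], R@T[:3,3]+s['eef_pos']
def ray(c,px,s=None):
    R,e=camT(c,s); d=R@np.linalg.inv(c['mtx'])@np.array([px[0],px[1],1.]); return e,d/np.linalg.norm(d)
def onz(c,px,z,s=None):
    e,d=ray(c,px,s); return e+d*(z-e[2])/d[2]
def tri(rays):
    A=0;b=0
    for e,d in rays:
        M=np.eye(3)-np.outer(d,d);A=A+M;b=b+M@e
    p=np.linalg.solve(A,b); return p,[np.linalg.norm((np.eye(3)-np.outer(d,d))@(p-e)) for e,d in rays]
def proj(c,p,s=None):
    R,e=camT(c,s); q=c['mtx']@(R.T@(np.asarray(p)-e)); return q[:2]/q[2]
CAL={'scene':dict(mtx=np.array([[494.964,0,320.5902],[0,494.964,200.0955],[0,0,1]]),eye=np.array([1.3015,-.6961,1.1534]),attitude=np.array([-133.2731,-1.0187,48.4614])),
'top':dict(mtx=np.array([[434.3148,0,316.8387],[0,434.3148,199.2189],[0,0,1]]),eye=np.array([.3009,.0249,1.1853]),attitude=np.array([-167.6633,-.0391,-94.3753]))}
WT=dict(mtx=np.array([[279.5539,0,318.937],[0,279.5539,196.368],[0,0,1]]))
E
python3 - <<'E'
from h import *
T=CAL['top'];S=CAL['scene']
im=cv2.imread('pics/top0.png').max(2)
m=(im<60).astype(np.uint8); n,l,st,ce=cv2.connectedComponentsWithStats(m)
def rect(img,l,i):
    ys,xs=np.where(l==i); r=cv2.minAreaRect(np.c_[xs,ys].astype(np.float32)); return r
for i in range(1,n):
    if st[i,4]>25 and 385<ce[i][0]<500 and 130<ce[i][1]<270:
        r=rect(im,l,i); print('top',ce[i],st[i],r)
im2=cv2.imread('pics/scene0.png').max(2)
m=(im2<50).astype(np.uint8); n,l,st,ce=cv2.connectedComponentsWithStats(m)
for i in range(1,n):
    if st[i,4]>25 and 160<ce[i][0]<300 and 210<ce[i][1]<340:
        r=rect(im2,l,i); print('scene',ce[i],st[i],r)
# coils/mouth guesses in top crop2 (x5, off 190,110)
for n_,p in dict(well=(134,274),coil1=(289,305),coil2=(445,318)).items():
    q=(190+p[0]/5,110+p[1]/5); print(n_,q,onz(T,q,.165))
E
```

```text
top [410.5    136.6875] [407 131  11   9  32] ((410.6141052246094, 136.4798583984375), (12.206555366516113, 4.833468437194824), 34.99201965332031)
top [458.2686 175.1007] [449 155  23  40 417] ((457.4966735839844, 174.7429962158203), (41.20800018310547, 15.402538299560547), 64.23066711425781)
top [422.2237 183.3947] [416 167  10  32 152] ((420.5, 182.5), (31.0, 9.0), 90.0)
top [405.3423 193.1081] [402 180   7  29 111] ((405.4356689453125, 193.8564453125), (28.06005096435547, 4.477667808532715), 84.2894058227539)
top [471.3717 233.8168] [465 220  12  29 191] ((469.78375244140625, 234.2026824951172), (28.605422973632812, 10.028338432312012), 80.53767395019531)
top [428.2129 234.7677] [415 225  27  20 155] ((428.1153564453125, 234.4230499267578), (5.8243513107299805, 29.67646026611328), 56.30992889404297)
scene [222.7478 233.5304] [216 224  14  20 115] ((223.49996948242188, 233.49996948242188), (6.37905216217041, 21.91065788269043), 33.6900634765625)
scene [189.2542 250.7966] [181 242  17  18 118] ((188.75003051757812, 250.7500457763672), (21.920310974121094, 5.656853675842285), 45.0)
scene [225.1682 258.6916] [210 246  31  26 321] ((224.3423309326172, 258.9884948730469), (35.78396224975586, 11.489459037780762), 37.87498474121094)
scene [250.4052 262.0172] [242 250  17  25 116] ((250.27078247070312, 260.6619567871094), (25.99945831298828, 8.750626564025879), 67.7509765625)
well (216.8, 164.8) [0.6279 0.2447 0.165 ]
coil1 (247.8, 171.0) [0.6064 0.1697 0.165 ]
coil2 (279.0, 173.6) [0.5941 0.0942 0.165 ]
```

Run:
```python
from h import *
T=CAL['top'];S=CAL['scene']
print(tri([ray(T,(458.3,175.1)),ray(S,(225.2,258.7))]))
print('hexkey',tri([ray(T,(422.2,183.4)),ray(S,(250.4,262))]))
for nm,C,th in(('top',T,60),('scene',S,50)):
    im=cv2.imread('pics/%s0.png'%nm).max(2); m=(im<th).astype(np.uint8); n,l,st,ce=cv2.connectedComponentsWithStats(m)
    i=l[175,458] if nm=='top' else l[258,225]
    ys,xs=np.where(l==i); vx,vy,x0,y0=cv2.fitLine(np.c_[xs,ys].astype(np.float32),cv2.DIST_L2,0,.01,.01).ravel()
    a=onz(C,(x0-15*vx,y0-15*vy),.195);b=onz(C,(x0+15*vx,y0+15*vy),.195); d=b-a; print(nm,np.degrees(np.arctan2(d[1],d[0])),(a+b)/2)
    t=(xs-x0)*vx+(ys-y0)*vy; e=[onz(C,(x0+k*vx,y0+k*vy),.195) for k in(t.min(),t.max())]; print('len',np.linalg.norm(e[0]-e[1]))
# rack top outline guess in top view
for p in [(476,117),(723,104),(735,207),(475,220)]:
    q=(385+(p[0]-400)/3.478,140+p[1]/3.478); print(q,onz(T,q,.075))
for p in [(607,163)]:
    q=(385+(p[0]-400)/3.478,140+p[1]/3.478); print('hole',q,onz(T,q,.075))
```

```text
(array([ 0.5514, -0.3305,  0.1905]), [np.float64(0.0013772765621267024), np.float64(0.001377276562126638)])
hexkey (array([ 0.5533, -0.2607,  0.1241]), [np.float64(0.0010741736132765813), np.float64(0.0010741736132765531)])
top -170.1989621917823 [ 0.5498 -0.33    0.195 ]
len 0.0993198510345544
scene 7.706302887024669 [ 0.5551 -0.3314  0.195 ]
len 0.10641255228773581
(406.8516388729155, 173.64002300172513) [ 0.594  -0.2376  0.075 ]
(477.86946520989073, 169.9022426682001) [ 0.5899 -0.427   0.075 ]
(481.31972397929843, 199.5169637722829) [ 0.5094 -0.4235  0.075 ]
(406.56411730879813, 203.25474410580793) [ 0.5144 -0.2272  0.075 ]
hole (444.5169637722829, 186.86601495112131) [ 0.5506 -0.3322  0.075 ]
```

Request:
play_rows([
  [-0.07,0,-0.14,0],
  [-0.17,0,-0.32,0],
  [-0.27,0.01,-0.51,0],
  [-0.36,0.02,-0.69,0],
  [-0.44,0.02,-0.84,0],
])

```text
time_s: 2.3
eef_pos: [0.3304, 0.5127, 0.4006]
tool_rot: [-90.0, 0.0, 73.3]
force: [0.6, 1.1, 0.5]
finger_gap: 0.0856
```

Request:
play_rows([
  [-0.09,0,-0.17,0],
  [-0.18,0,-0.34,0],
  [-0.27,0.01,-0.51,0],
  [-0.36,0.02,-0.69,0],
  [-0.44,0.02,-0.84,0],
])

```text
time_s: 2.8
eef_pos: [0.4661, 0.3802, 0.3966]
tool_rot: [-90.0, 0.0, 73.3]
force: [0.3, 1.0, -0.6]
finger_gap: 0.0855
```

Request:
play_rows([
  [-0.09,0,-0.17,-0.03],
  [-0.18,0,-0.34,-0.07],
  [-0.27,0.01,-0.51,-0.1],
  [-0.36,0.02,-0.69,-0.14],
  [-0.43,0.03,-0.83,-0.14],
])

```text
time_s: 3.3
eef_pos: [0.6006, 0.25, 0.3907]
tool_rot: [-90.0, 0.0, 77.5]
force: [-0.1, 1.0, -0.2]
finger_gap: 0.0854
```

Run:
```python
from h import *
s=bot.sense(); c=shot('wrist','w1.png'); print(s['eef_pos'],s['tool_rot'],s['time_s'])
im=c['img'][:,:,::-1]
M=np.array([.628,.245,.165]); p=proj(c,M,s); print(p)
x,y=int(p[0]),int(p[1]); cr=im[max(0,y-80):y+80,max(0,x-100):x+100]
cv2.imwrite('pics/w1c.png',cv2.resize(cr,None,fx=4,fy=4,interpolation=cv2.INTER_CUBIC)); print(max(0,x-100),max(0,y-80))
```

```text
[0.6006 0.25   0.3907] [-90.0133   0.0017  77.54  ] 3.3
[320.2626 250.4674]
220 170
```

View pics/w1c.png

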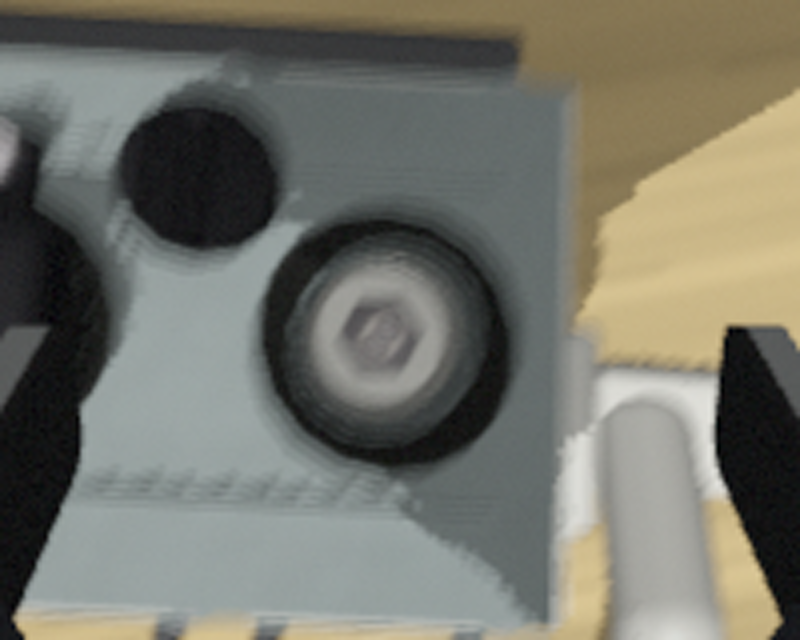

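View pics/w1.png

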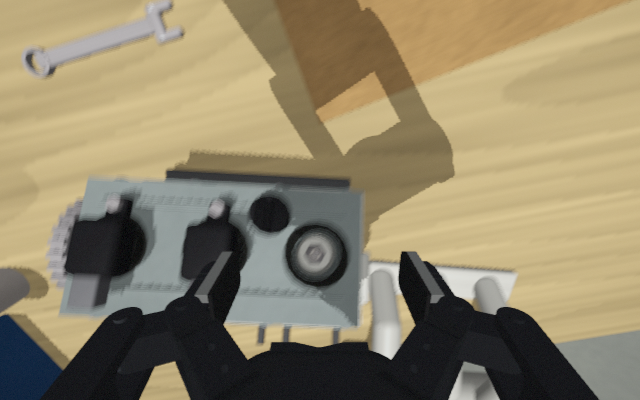

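Run:
```python
from h import *
c=shot('wrist','w2.png');s=bot.sense(); print(s['eef_pos'],s['tool_rot'],s['time_s'])
im=c['img'][:,:,::-1]
cr=im[205:300,260:375]
cv2.imwrite('pics/w2c.png',cv2.resize(cr,None,fx=6,fy=6,interpolation=cv2.INTER_LANCZOS4))
cr=im[235:272,295:338]; cv2.imwrite('pics/w2d.png',cv2.resize(cr,None,fx=16,fy=16,interpolation=cv2.INTER_LANCZOS4))
```

```text
[0.6014 0.2492 0.3899] [-89.9822   0.057   77.3614] 3.4
```

View pics/w2c.png

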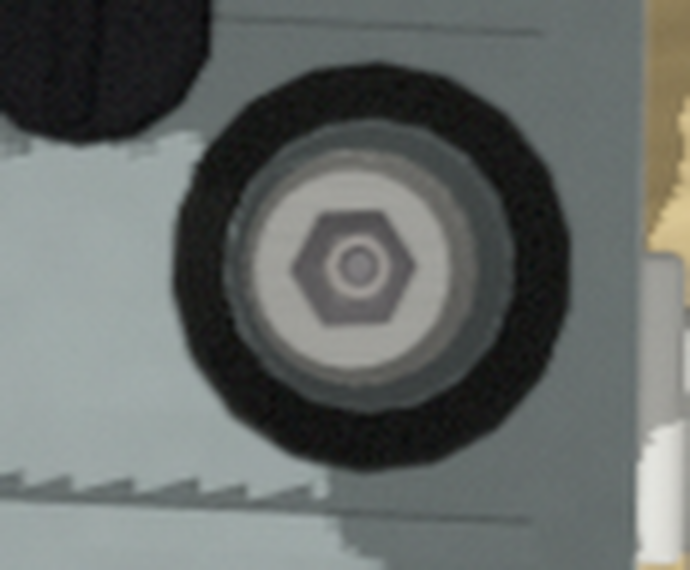

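View pics/w2d.png

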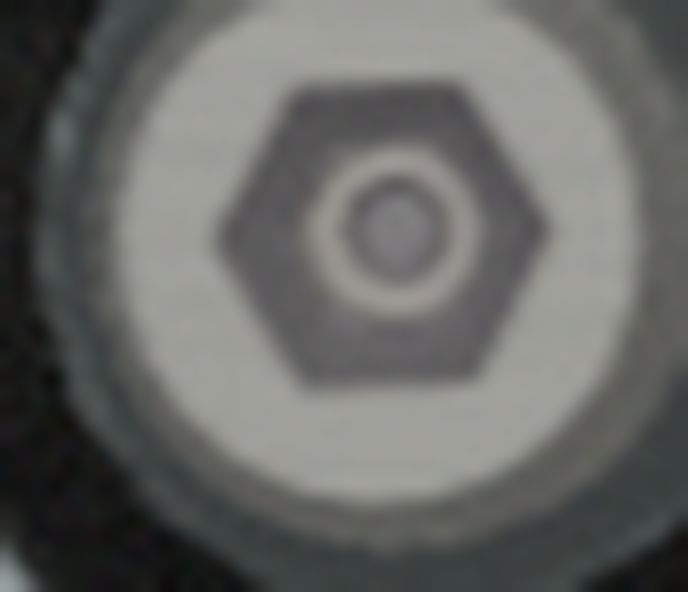

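```bash
cat > fit.py <<'E'
from h import *
from scipy.optimize import least_squares
s=dict(eef_pos=np.array([.6010,.2496,.3903]),tool_rot=np.array([-90,0.03,77.45]))
c=dict(WT); c['tool_from_camera']=np.array([[1,.0006,.0005,-.0002],[-.0003,-.3231,.9464,.0311],[.0008,-.9464,-.3231,.0837],[0,0,0,1]])
def frame(b):
    X=np.array([np.cos(b),np.sin(b),0]);Y=np.array([-np.sin(b),np.cos(b),0]);z=np.array([0,0,1.])
    return np.c_[X*.866+z*.5,Y,-.5*X+.866*z]
def W(p): return np.array([295+p[0]/16,235+p[1]/16])
def W2(p): return np.array([260+p[0]/6,205+p[1]/6])
corn=[W(p) for p in[(549,230),(463,82),(293,84),(217,237),(307,390),(480,380)]]
th=np.arange(0,2*np.pi,np.pi/12)
def res(v,full=False):
    M=v[:3];F=frame(v[3]);r=[]
    P=lambda l:proj(c,M+F@np.array(l),s)
    # mouth: inner black edge extents (circle r 18.5 at z=0)
    pts=np.array([P((.0185*np.cos(t),.0185*np.sin(t),0)) for t in th])
    obs=[*W2((225,0))[:1],W2((513,0))[0],W2((0,118))[1],W2((0,412))[1]]
    r+=[pts[:,0].min()-obs[0],pts[:,0].max()-obs[1],pts[:,1].min()-obs[2],pts[:,1].max()-obs[3]]
    r+=list(3*(P((0,0,-.051))-W((398,228))))
    # hex corners
    q=v[4]
    hp=[P((.01212*np.cos(q+k*np.pi/3),.01212*np.sin(q+k*np.pi/3),-.0925)) for k in range(6)]
    # image: right=+Y, up=-X. corner near +Y first
    for o in corn:
        d=[np.linalg.norm(h-o) for h in hp]; r+=list(2*(hp[int(np.argmin(d))]-o))
    # lines parallel to Y
    for a,b in [(W2((0,495)),W2((530,520))),(W2((215,18)),W2((540,33)))]:
        e,d=ray(c,a,s); n=F[:,2]; p=e+d*(n@(M-e))/(n@d); u=proj(c,p+.05*F[:,1],s)-a; w=b-a
        r.append(60*(np.arctan2(u[1],u[0])-np.arctan2(w[1],w[0])))
    r+=list((proj(CAL['top'],M+F@[0,0,.004])-np.array([216.8,164.8]))*1)
    return np.array(r)
if __name__=='__main__':
    for q0 in (.4,.6):
        o=least_squares(res,[.628,.245,.165,-.21,q0]); print(o.x,np.degrees(o.x[3:]),o.cost); print(o.fun)
        M=o.x[:3]; F=frame(o.x[3]); print('axis',F[:,2],'scene px',proj(CAL['scene'],M),'coils',M-.078*F[:,1],M-.156*F[:,1])
E
python3 fit.py
```

```text
[ 0.6282  0.2456  0.1626 -0.2633  0.6015] [-15.0871  34.4653] 3.232125132775727
[ 0.8277 -0.6323  0.8576 -0.7607  0.2556  0.1339  0.9934 -0.4793  0.1464
 -0.5054 -0.1123  0.0709 -0.7995  0.3519 -0.5449  0.0247 -0.3839  0.394
 -0.5508 -0.2433 -0.654   0.5633]
axis [-0.4828  0.1301  0.866 ] scene px [399.8176 184.0188] coils [0.6079 0.1702 0.1626] [0.5876 0.0949 0.1626]
[ 0.6282  0.2456  0.1626 -0.2633  0.6015] [-15.0871  34.4653] 3.232125132773219
[ 0.8277 -0.6323  0.8576 -0.7607  0.2556  0.1339  0.9934 -0.4793  0.1464
 -0.5054 -0.1123  0.0709 -0.7995  0.3519 -0.5449  0.0247 -0.3839  0.394
 -0.5508 -0.2433 -0.654   0.5633]
axis [-0.4828  0.1301  0.866 ] scene px [399.8176 184.0188] coils [0.6079 0.1702 0.1626] [0.5876 0.0949 0.1626]
```

Request:
play_rows([
  [-0.14,-0.05,-0.02,0],
  [-0.34,-0.06,-0.04,0],
  [-0.54,-0.06,-0.07,0],
  [-0.75,-0.06,-0.1,0],
  [-0.96,-0.06,-0.13,0],
])

```text
time_s: 3.9
eef_pos: [0.5826, 0.0577, 0.4029]
tool_rot: [-90.0, -0.0, 77.6]
force: [0.5, -0.5, 0.5]
finger_gap: 0.0851
```

Request:
play_rows([
  [-0.2,0,-0.02,0],
  [-0.4,-0.02,-0.05,0],
  [-0.6,-0.03,-0.08,0],
  [-0.8,-0.04,-0.1,0],
  [-0.96,-0.05,-0.13,0],
])

```text
time_s: 4.4
eef_pos: [0.5666, -0.1358, 0.4131]
tool_rot: [-90.0, 0.0, 77.5]
force: [-0.3, 0.4, -0.2]
finger_gap: 0.0852
```

Request:
play_rows([
  [-0.2,0,-0.02,-0.15],
  [-0.4,-0.02,-0.05,-0.3],
  [-0.6,-0.03,-0.08,-0.45],
  [-0.8,-0.04,-0.1,-0.6],
  [-0.96,-0.05,-0.13,-0.72],
])

```text
time_s: 4.9
eef_pos: [0.5507, -0.329, 0.423]
tool_rot: [-90.0, 0.0, 99.3]
force: [0.7, 1.3, -0.3]
finger_gap: 0.0854
```

Run:
```python
from h import *
c=shot('wrist','w3.png');c=shot('wrist','w3.png');s=bot.sense(); print(s['eef_pos'],s['tool_rot'],s['joint_positions'],s['time_s'])
H=np.array([.551,-.331,.193]); u=np.array([np.cos(np.radians(9)),np.sin(np.radians(9)),0])
im=cv2.imread('pics/w3.png')
for k,col in((-.05,(0,0,255)),(0,(0,255,0)),(.05,(255,0,0))): 
    p=proj(c,H+k*u+[0,0,.014],s); print(p); cv2.circle(im,tuple(int(v) for v in p),2,col,-1)
cv2.imwrite('pics/w3m.png',im)
```

```text
[ 0.5508 -0.3302  0.4225] [-89.9772   0.0178  99.1139] [ -33.2152    2.337    85.5149   -0.0286   92.1529 -132.3302] 5.0
[317.7787 154.9599]
[317.6813 223.8592]
[317.5983 282.548 ]
```

View pics/w3m.png

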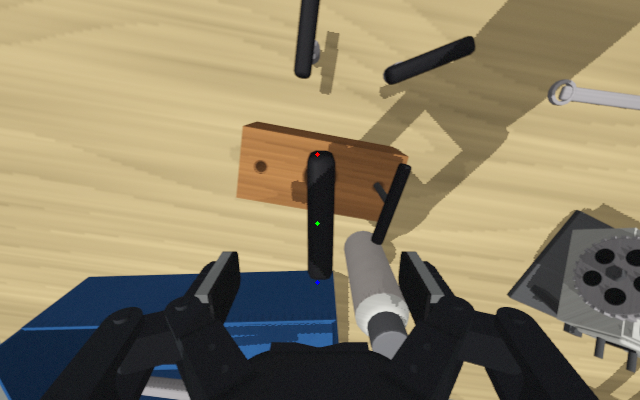

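Request:
play_rows([
  [0.005,0.1,0.015,0],
  [0.005,0.22,0.015,0],
  [0.005,0.32,0.015,0],
  [0.005,0.37,0.015,0],
])

```text
time_s: 5.4
eef_pos: [0.5481, -0.326, 0.3469]
tool_rot: [-89.9, -0.1, 99.1]
force: [-0.8, 0.4, 0.3]
finger_gap: 0.0855
```

Request:
play_rows([
  [0,0,0,0],
  [0,0,0,0],
  [0,0,0,0],
  [0,0,0,0],
  [0,0,0,0],
], jaw=0, squeeze=40)

```text
time_s: 5.9
eef_pos: [0.5482, -0.3271, 0.3496]
tool_rot: [-90.1, 0.1, 99.1]
force: [-0.7, 1.6, 3.2]
finger_gap: 0.0195
```

Request:
play_rows([
  [0,0,0,0],
  [0,0,0,0],
  [0,0,0,0],
])

```text
time_s: 6.2
eef_pos: [0.5482, -0.327, 0.3495]
tool_rot: [-90.1, 0.0, 99.1]
force: [-0.8, 0.5, 6.6]
finger_gap: 0.0196
```

Run:
```python
from h import *
s=bot.sense(); c=shot('wrist','w4.png'); print(s)
```

```text
{'time_s': 6.2, 'joint_positions': array([ -33.113 ,    3.2252,   91.3598,    0.012 ,   85.3518, -132.249 ]), 'qvel': array([-0.0615, -0.0056,  0.0006, -0.0289, -0.1059,  0.0185]), 'joint_torque': array([ -0.1152, -63.3783, -58.8388,  -0.1477,  -0.1733,   0.002 ]), 'eef_pos': array([ 0.5482, -0.327 ,  0.3495]), 'tool_rot': array([-90.0548,   0.0336,  99.135 ]), 'force': array([-0.797 ,  0.5264,  6.6105]), 'moment': array([0.1511, 0.1095, 0.0672]), 'finger_gap': 0.019554702997922575}
```

View pics/w4.png

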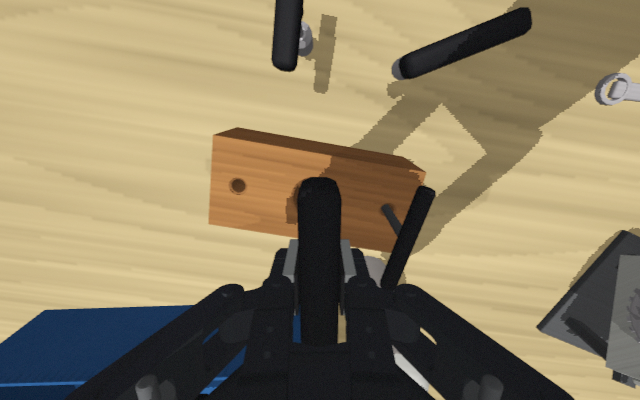

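Request:
play_rows([
  [0,-0.05,0,0],
  [0,-0.12,0,0],
  [0,-0.19,0,0],
  [0,-0.215,0,0],
  [0,-0.215,0,0],
])

```text
time_s: 6.75
eef_pos: [0.5481, -0.327, 0.3931]
tool_rot: [-90.1, 0.1, 99.1]
force: [-0.7, 0.7, -3.7]
finger_gap: 0.0193
```

Request:
play_rows([
  [0,0,0.03,0],
  [0,0,0.08,0],
  [0,0,0.135,0],
  [0,0.005,0.185,0],
  [0,0.01,0.235,0],
], squeeze=20)

```text
time_s: 7.25
eef_pos: [0.5006, -0.3347, 0.3894]
tool_rot: [-90.0, -0.0, 99.1]
force: [3.4, -2.3, -4.4]
finger_gap: 0.0195
```

Request:
play_rows([
  [0,0.01,0.05,0],
  [0,0.02,0.095,0],
  [0,0.04,0.15,0],
  [0,0.06,0.2,0],
  [0,0.06,0.2,0],
])

```text
time_s: 7.75
eef_pos: [0.461, -0.3411, 0.3773]
tool_rot: [-90.0, -0.0, 99.1]
force: [1.8, -1.7, -2.2]
finger_gap: 0.0193
```

Run:
```python
from h import *
s=bot.sense(); c=shot('wrist','w5.png'); shot('scene','s5.png'); shot('top','t5.png'); print(s['eef_pos'],s['force'],s['finger_gap'])
a=cv2.imread('pics/s5.png')[190:340,130:300]; b=cv2.imread('pics/w5.png')[80:400,160:500]
cv2.imwrite('pics/c5.png',np.hstack([cv2.resize(a,(400,353)),cv2.resize(b,(375,353))]))
```

```text
[ 0.461  -0.3411  0.3773] [ 1.7611 -1.6797 -2.1593] 0.019334785289219808
```

View pics/c5.png

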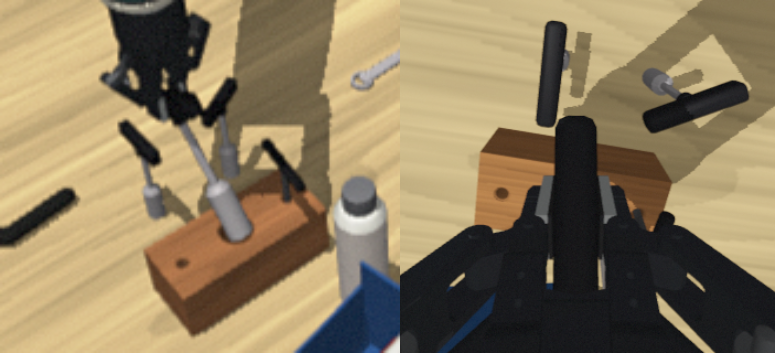

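Request:
play_rows([
  [0,-0.12,0.06,0],
  [0,-0.32,0.15,0],
  [0,-0.54,0.2,0],
  [0,-0.76,0.2,0],
  [0,-0.9,0.2,0],
], squeeze=50)

```text
time_s: 8.4
eef_pos: [0.4223, -0.3467, 0.5613]
tool_rot: [-90.1, 0.1, 99.1]
force: [0.9, -0.1, -3.5]
finger_gap: 0.0193
```

Request:
play_rows([
  [0.12,0,-0.03,0],
  [0.33,0,-0.1,0],
  [0.55,0,-0.18,0],
  [0.77,0,-0.26,0],
  [0.99,0,-0.34,0],
])

```text
time_s: 8.9
eef_pos: [0.4584, -0.139, 0.5576]
tool_rot: [-90.0, -0.0, 99.1]
force: [0.4, -0.1, -3.8]
finger_gap: 0.0192
```

Request:
play_rows([
  [0.2,0,-0.07,0],
  [0.4,0,-0.14,0],
  [0.6,0,-0.2,0],
  [0.8,0,-0.27,0],
  [0.99,0,-0.34,0],
])

```text
time_s: 9.4
eef_pos: [0.494, 0.0676, 0.5577]
tool_rot: [-90.0, -0.0, 99.2]
force: [0.3, -0.9, -3.6]
finger_gap: 0.0192
```

Request:
play_rows([
  [0.2,0,-0.07,0.15],
  [0.4,0.02,-0.14,0.35],
  [0.6,0.04,-0.2,0.55],
  [0.8,0.06,-0.27,0.7],
  [0.99,0.08,-0.33,0.79],
])

```text
time_s: 9.9
eef_pos: [0.5278, 0.2737, 0.5412]
tool_rot: [-89.9, 0.0, 75.3]
force: [0.6, -0.8, -3.3]
finger_gap: 0.0192
```

Run:
```python
from h import *
bot.camera('wrist');c=shot('wrist','w6.png');s=bot.sense();  shot('scene','s6.png'); shot('top','t6.png'); print(s['eef_pos'],s['tool_rot'],s['force'],s['time_s'],s['finger_gap'])
a=cv2.imread('pics/s6.png')[80:260,300:480]; b=cv2.imread('pics/t6.png')[80:260,150:330]
cv2.imwrite('pics/c6.png',np.hstack([cv2.resize(a,(400,400)),cv2.resize(b,(400,400))]))
```

```text
[0.5282 0.2756 0.5395] [-89.7971   0.0929  75.5744] [-0.4821  0.0171 -4.1927] 10.0 0.019439769836135424
```

View pics/c6.png

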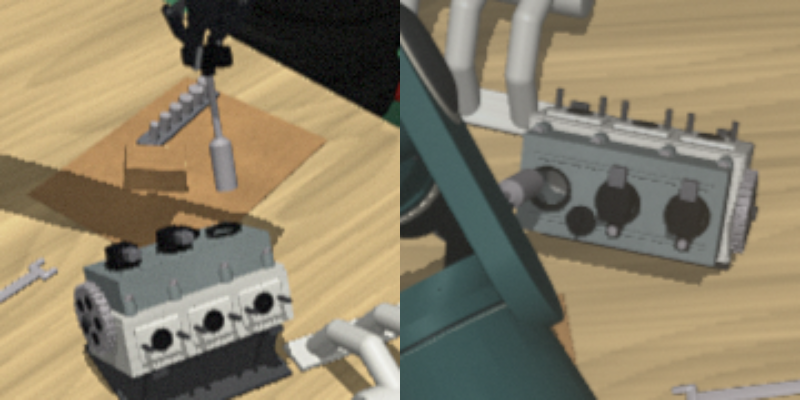

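View pics/w6.png

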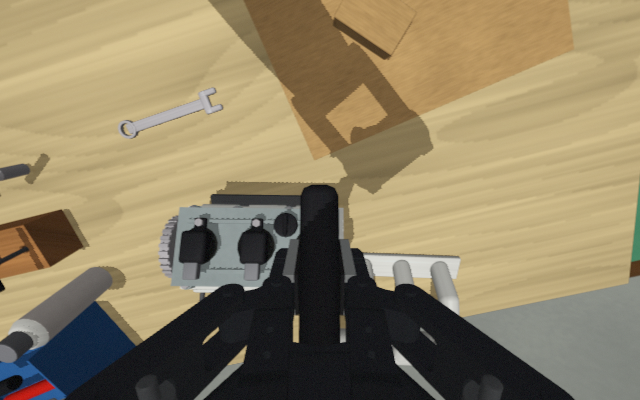

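Run:
```python
from h import *
P=np.array([.5281,.275,.540]); H=P-[0,0,.1565]
psi=np.radians(75.45)
zt=np.array([-np.sin(psi),np.cos(psi),0])
for tilt in(26,30,34):
    a=np.sin(np.radians(tilt))*zt+np.cos(np.radians(tilt))*np.array([0,0,1])
    tip=H-.178*a; print(tilt,tip,[proj(CAL[k],q).round(1).tolist() for k in('scene','top') for q in(tip,tip+.065*a)])
out=[]
for f,(x0,y0,w) in dict(s6=(375,120,50),t6=(190,150,50)).items():
    im=cv2.imread(f'pics/{f}.png')[y0:y0+w,x0:x0+w]; out.append(cv2.resize(im,(400,400),interpolation=cv2.INTER_CUBIC))
cv2.imwrite('pics/c6b.png',np.hstack(out))
```

```text
26 [0.6036 0.2554 0.2235] [[398.5, 163.2], [395.6, 142.2], [206.7, 167.8], [197.0, 172.6]]
30 [0.6142 0.2526 0.2293] [[400.8, 163.7], [397.0, 142.5], [207.2, 162.6], [197.3, 169.1]]
34 [0.6244 0.25   0.2359] [[403.0, 164.0], [398.5, 142.6], [207.5, 157.4], [197.5, 165.6]]
```

View pics/c6b.png

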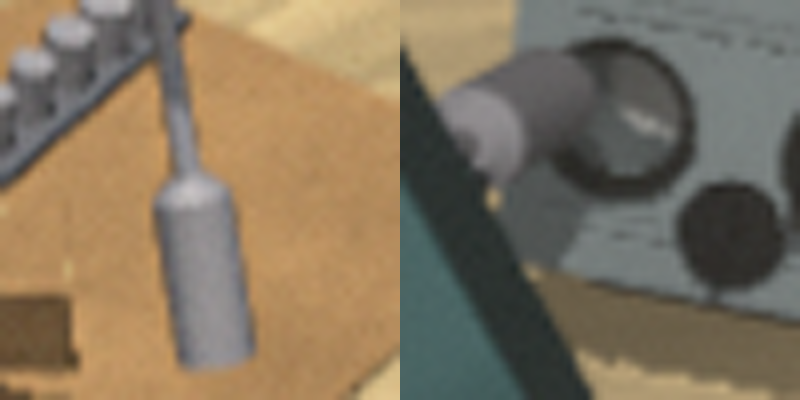

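Request:
play_rows([
  [0,0.06,-0.01,0],
  [-0.01,0.15,-0.03,0],
  [-0.015,0.23,-0.045,0],
  [-0.015,0.28,-0.045,0],
  [-0.015,0.28,-0.045,0],
])

```text
time_s: 10.6
eef_pos: [0.5359, 0.2657, 0.4834]
tool_rot: [-89.9, 0.1, 75.4]
force: [0.2, -0.4, -4.1]
finger_gap: 0.019
```

Run:
```python
from h import *
shot('scene','s7.png');s=bot.sense();   shot('top','t7.png'); print(s['eef_pos'],s['tool_rot'],s['force'],s['time_s'],s['finger_gap'])
out=[]
for f,(x0,y0,w) in dict(s7=(365,130,80),t7=(180,130,80)).items():
    im=cv2.imread(f'pics/{f}.png')[y0:y0+w,x0:x0+w]; out.append(cv2.resize(im,(400,400),interpolation=cv2.INTER_CUBIC))
cv2.imwrite('pics/c7.png',np.hstack(out))
```

```text
[0.5358 0.2659 0.4849] [-89.9376   0.0477  75.4119] [ 0.1771  0.1737 -2.7047] 10.65 0.019223394873870866
```

View pics/c7.png

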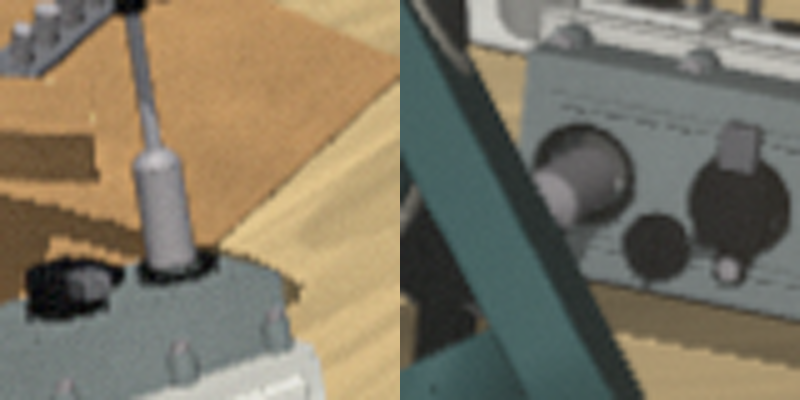

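Request:
play_rows([
  [0.01,0.0,-0.01,0],
  [0.02,0.03,-0.025,0],
  [0.02,0.07,-0.05,0],
  [0.02,0.11,-0.075,0],
  [0.02,0.15,-0.1,0],
], squeeze=25)

```text
time_s: 11.2
eef_pos: [0.5566, 0.2649, 0.4545]
tool_rot: [-90.0, 0.0, 75.4]
force: [-0.9, 0.5, -3.9]
finger_gap: 0.0194
```

Request:
play_rows([
  [0,0.0,0,0],
  [0,0,0,0],
])

```text
time_s: 11.4
eef_pos: [0.5563, 0.2649, 0.4553]
tool_rot: [-90.0, 0.0, 75.4]
force: [-0.4, 0.2, -3.5]
finger_gap: 0.0193
```

```bash
cat > look.py <<'E'
import sys
from h import *
k=sys.argv[1]
shot('scene','s%s.png'%k);s=bot.sense();   shot('top','t%s.png'%k); print(s['eef_pos'],s['tool_rot'],s['force'],s['moment'],s['time_s'],s['finger_gap'])
out=[]
for f,(x0,y0,w) in {'s'+k:(365,130,80),'t'+k:(180,130,80)}.items():
    im=cv2.imread(f'pics/{f}.png')[y0:y0+w,x0:x0+w]; out.append(cv2.resize(im,(400,400),interpolation=cv2.INTER_CUBIC))
cv2.imwrite('pics/c%s.png'%k,np.hstack(out))
E
python3 look.py 8
```

```text
[0.5562 0.265  0.4557] [-89.9842   0.0095  75.4323] [-0.373  -0.1588 -5.4863] [-0.0941  0.4419 -0.0508] 11.45 0.019265283200590358
```

View pics/c8.png

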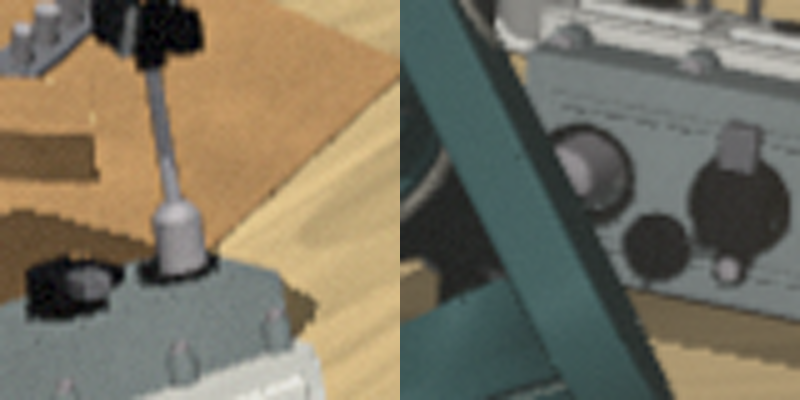

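Request:
play_rows([
  [0,0.03,-0.015,0],
  [0,0.06,-0.035,0],
  [0,0.1,-0.055,0],
  [0,0.13,-0.075,0],
  [0,0.13,-0.075,0],
])

```text
time_s: 12.0
eef_pos: [0.5712, 0.2611, 0.4281]
tool_rot: [-89.9, 0.1, 75.4]
force: [-1.0, -0.7, -5.2]
finger_gap: 0.0193
```

Request:
play_rows([
  [0,0.03,-0.015,0],
  [0,0.06,-0.035,0],
  [0,0.09,-0.05,0],
  [0,0.09,-0.05,0],
])

```text
time_s: 12.4
eef_pos: [0.5807, 0.2586, 0.4106]
tool_rot: [-90.0, 0.0, 75.4]
force: [-0.6, -0.9, -5.2]
finger_gap: 0.0193
```

```bash
python3 look.py 9
```

```text
[0.5805 0.2587 0.4112] [-89.9967   0.0203  75.429 ] [-0.963  -0.9998 -5.1374] [-0.2968  0.5275 -0.1772] 12.45 0.01940014056522941
```

View pics/c9.png

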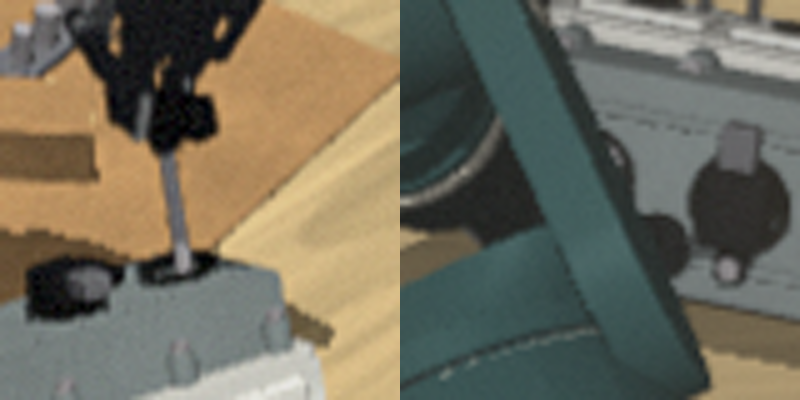

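Request:
play_rows([
  [0,0.02,-0.01,0],
  [0,0.045,-0.025,0],
  [0,0.065,-0.038,0],
  [0,0.065,-0.038,0],
])

```text
time_s: 12.9
eef_pos: [0.5878, 0.2567, 0.3982]
tool_rot: [-90.0, 0.0, 75.4]
force: [-2.1, -0.6, -4.3]
finger_gap: 0.0192
```

Request:
play_rows([
  [0,0.01,-0.005,0],
  [0,0.02,-0.01,0],
  [0,0.03,-0.015,0],
  [0,0.03,-0.015,0],
])

```text
time_s: 13.3
eef_pos: [0.5902, 0.2562, 0.395]
tool_rot: [-90.1, -0.1, 75.4]
force: [-11.7, -1.5, 11.7]
finger_gap: 0.0192
```

Request:
play_rows([
  [0,-0.01,0.005,0],
  [0,-0.02,0.01,0],
  [0,-0.02,0.01,0],
])

```text
time_s: 13.6
eef_pos: [0.5886, 0.2567, 0.3972]
tool_rot: [-90.0, -0.0, 75.4]
force: [-3.4, -1.4, -1.4]
finger_gap: 0.0192
```

Request:
play_rows([
  [0,0,0,0],
  [0,0,0,0],
  [0,0,0,0],
  [0,0,0,0],
], jaw=40)

```text
time_s: 14.0
eef_pos: [0.5887, 0.2566, 0.3968]
tool_rot: [-90.0, -0.0, 75.4]
force: [0.4, 0.7, 0.6]
finger_gap: 0.04
```

```bash
cat look.py | sed 's/^shot(.scene/shot("wrist","w%s.png"%k);shot("scene/;s/"scene.,/"scene",/' > look2.py; python3 look2.py 10
```

```text
[0.5887 0.2566 0.3968] [-90.01    -0.0097  75.4411] [ 0.4449 -0.8542  0.4898] [ 0.0055 -0.0275  0.0052] 14.1 0.04036455073334096
```

View pics/c10.png

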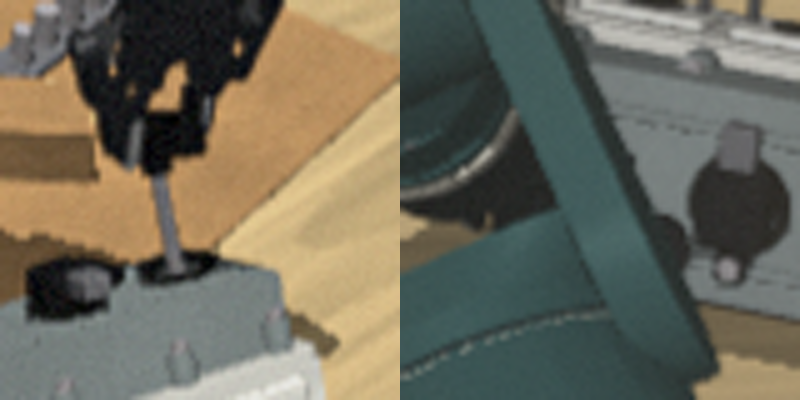

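View pics/w10.png

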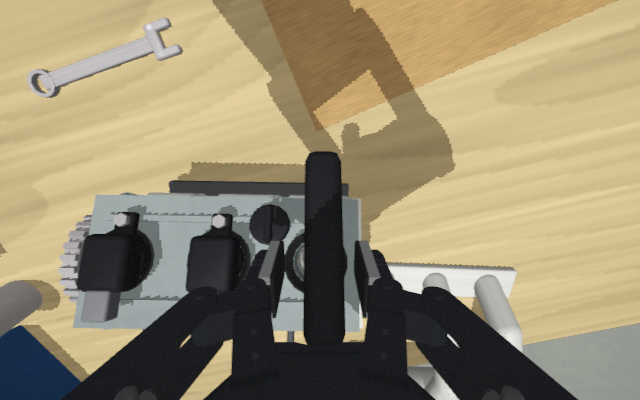

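```bash
cat > plan.py <<'E'
from h import *
b=np.radians(-14.6);X=np.array([np.cos(b),np.sin(b),0]);Y=np.array([-np.sin(b),np.cos(b),0]);Z=np.array([0,0,1.])
Xp=.866*X+.5*Z; A=-.5*X+.866*Z
def cage(C,phi,r=.036,sgn=-1,zoff=.1555):
    f=np.radians(phi); p=C+sgn*r*(np.cos(f)*Xp+np.sin(f)*Y)+Z*zoff
    return p, 75.4+np.degrees(np.arctan2(np.sin(f),.866*np.cos(f)))
def rows(pose0,yaw0,tg):
    y=np.radians(yaw0);tx=np.array([np.cos(y),np.sin(y),0]);tz=np.array([-np.sin(y),np.cos(y),0]);out=[]
    for p,yw in tg:
        d=p-pose0; t=-((yw-yaw0+180)%360-180); out.append([round(v,3) for v in(d@tx/.2,-d[2]/.2,d@tz/.2,t/30)])
    return out
E
python3 - <<'E'
from plan import *
C=np.array([.588,.2565,.238])
p0=np.array([.5887,.2566,.3968])
print(rows(p0,75.4,[cage(C,0)]))
pc,yc=cage(C,0); print(pc,yc)
for a in ([-9,-18,-27,-36,-42],[-48,-56,-64,-72,-80]):
    print(rows(pc,yc,[cage(C,k) for k in a])); pc,yc=cage(C,a[-1])
E
```

```text
[[np.float64(-0.001), np.float64(0.106), np.float64(0.159), np.float64(-0.0)]]
[0.5578 0.2644 0.3755] 75.4
[[np.float64(0.028), np.float64(-0.001), np.float64(-0.002), np.float64(0.345)], [np.float64(0.056), np.float64(-0.004), np.float64(-0.008), np.float64(0.686)], [np.float64(0.082), np.float64(-0.01), np.float64(-0.017), np.float64(1.016)], [np.float64(0.106), np.float64(-0.017), np.float64(-0.03), np.float64(1.333)], [np.float64(0.12), np.float64(-0.023), np.float64(-0.04), np.float64(1.537)]]
[[np.float64(0.018), np.float64(-0.007), np.float64(0.002), np.float64(0.198)], [np.float64(0.041), np.float64(-0.017), np.float64(0.001), np.float64(0.453)], [np.float64(0.063), np.float64(-0.027), np.float64(-0.003), np.float64(0.7)], [np.float64(0.084), np.float64(-0.039), np.float64(-0.01), np.float64(0.939)], [np.float64(0.103), np.float64(-0.051), np.float64(-0.021), np.float64(1.173)]]
```

Request:
play_rows([
  [0,0.02,0.03,0],
  [0,0.06,0.08,0],
  [0,0.09,0.13,0],
  [0,0.105,0.16,0],
  [0,0.105,0.16,0],
])

```text
time_s: 14.65
eef_pos: [0.5567, 0.265, 0.3753]
tool_rot: [-90.0, 0.0, 75.5]
force: [-0.3, 0.7, 0.5]
finger_gap: 0.0397
```

Request:
play_rows([
  [0.02,0,0,0.2],
  [0.04,0,-0.004,0.45],
  [0.055,-0.004,-0.008,0.69],
  [0.072,-0.008,-0.013,0.9],
  [0.072,-0.008,-0.013,0.9],
])

```text
time_s: 15.15
eef_pos: [0.564, 0.278, 0.3775]
tool_rot: [-90.0, -0.0, 48.3]
force: [0.3, -0.6, -0.3]
finger_gap: 0.0401
```

```bash
python3 look2.py 11
```

```text
[0.5638 0.2778 0.3774] [-90.0078  -0.0068  48.6339] [-0.7891 -1.2208  1.0017] [-0.1189 -0.0003  0.0035] 15.25 0.040313139909778826
```

View pics/w11.png

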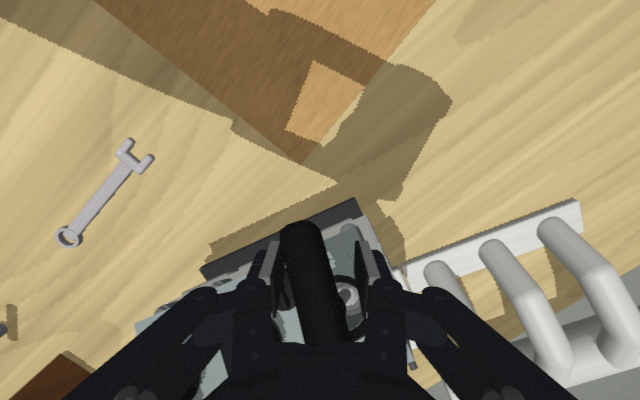

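View pics/c11.png

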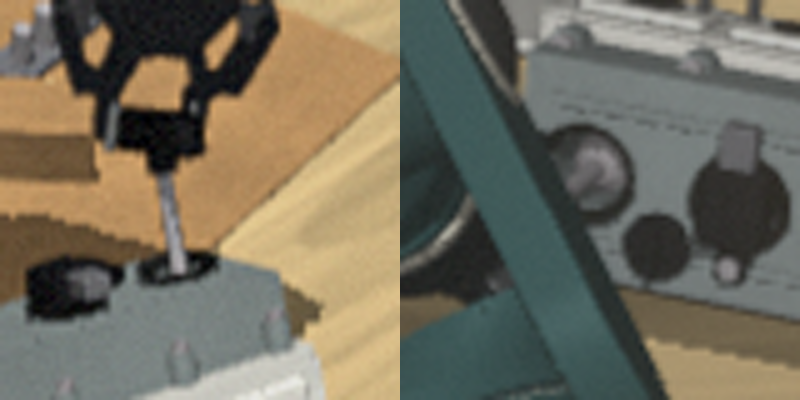

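Run:
```python
from plan import *
C=np.array([.588,.2565,.238])
seq=[-24,-44,-66,-88,-110,-130]
pc,yc=cage(C,-24); print(pc,yc)
for i in range(5):
    a=np.linspace(seq[i],seq[i+1],5)[1:]
    print(seq[i+1],[[float(v) for v in r] for r in rows(pc,yc,[cage(C,k) for k in a])]); pc,yc=cage(C,a[-1]); print(pc,yc)
```

```text
[0.5641 0.2778 0.3771] 48.1913576436518
-44 [[0.015, -0.004, 0.001, 0.18], [0.03, -0.008, 0.001, 0.357], [0.045, -0.012, -0.001, 0.529], [0.06, -0.017, -0.003, 0.697]]
[0.5726 0.2864 0.3806] 27.28477830367516
-66 [[0.016, -0.006, 0.002, 0.18], [0.032, -0.013, 0.002, 0.355], [0.047, -0.02, -0.0, 0.526], [0.063, -0.028, -0.003, 0.693]]
[0.584  0.2915 0.3862] 6.4850451398630184
-88 [[0.015, -0.008, 0.001, 0.164], [0.03, -0.016, 0.0, 0.326], [0.045, -0.025, -0.002, 0.486], [0.06, -0.033, -0.006, 0.645]]
[0.596  0.2916 0.3929] -12.867824113974521
-110 [[0.015, -0.009, -0.001, 0.159], [0.03, -0.017, -0.003, 0.318], [0.044, -0.026, -0.007, 0.479], [0.058, -0.034, -0.013, 0.641]]
[0.6068 0.2865 0.3997] -32.094758864885875
-130 [[0.014, -0.007, -0.002, 0.15], [0.027, -0.014, -0.005, 0.302], [0.041, -0.021, -0.01, 0.458], [0.054, -0.027, -0.016, 0.617]]
[0.6143 0.2781 0.4051] -50.60441554267955
```

Request:
play_rows([
  [0.015,-0.004,0,0.18],
  [0.03,-0.008,0,0.36],
  [0.045,-0.012,0,0.53],
  [0.06,-0.017,-0.003,0.7],
  [0.06,-0.017,-0.003,0.7],
])

```text
time_s: 15.8
eef_pos: [0.5724, 0.2863, 0.3807]
tool_rot: [-90.0, 0.0, 27.5]
force: [-0.4, -1.9, -0.0]
finger_gap: 0.0401
```

```bash
python3 look2.py 12
```

```text
[0.5721 0.2864 0.3806] [-89.9967   0.0056  27.6609] [-0.6638 -1.2741 -0.499 ] [-0.2733 -0.0028  0.0509] 15.9 0.04012412304265186
```

View pics/w12.png

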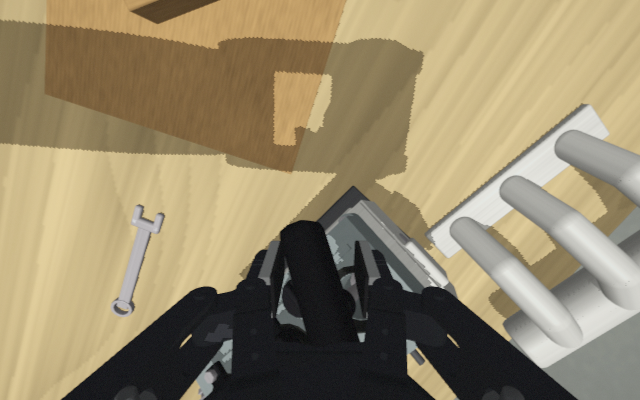

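View pics/c12.png

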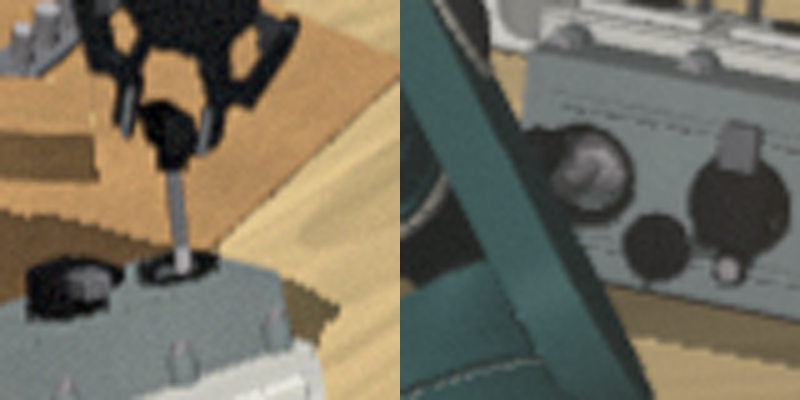

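```bash
cat > ov.py <<'E'
import sys
from plan import *
from fit import c as WC
M=np.array([.628,.2456,.1626])
def box(phi,t,M=M):
    f=np.radians(phi); wx=np.cos(f)*Xp+np.sin(f)*Y; wy=-np.sin(f)*Xp+np.cos(f)*Y
    return [M+A*(t+.178)+sx*.05*wx+sy*.01*wy+sz*.014*A for sx in(-1,1) for sy in(-1,1) for sz in(-1,1)]
def draw(im,cam,s,phi,t,col,k,o,M=M):
    P=[proj(cam,p,s) for p in box(phi,t,M)]
    for i in range(8):
        for j in range(i):
            if bin(i^j).count('1')==1:
                a=((P[i]-o)*k).astype(int);b=((P[j]-o)*k).astype(int); cv2.line(im,tuple(map(int,a)),tuple(map(int,b)),col,1,cv2.LINE_AA)
def view(n,s,cands,scr=(365,110,60),M=M):
    cols=[(0,0,255),(0,255,0),(255,255,0)]
    a=cv2.imread(f'pics/w{n}.png')[190:350,240:400]; a=cv2.resize(a,None,fx=2.5,fy=2.5,interpolation=cv2.INTER_CUBIC)
    x,y,w=scr; b=cv2.imread(f'pics/s{n}.png')[y:y+w,x:x+w]; b=cv2.resize(b,(400,400),interpolation=cv2.INTER_CUBIC)
    a=cv2.convertScaleAbs(a,alpha=1.5,beta=30);b=cv2.convertScaleAbs(b,alpha=1.5,beta=30)
    for (phi,t),col in zip(cands,cols):
        draw(a,WC,s,phi,t,col,2.5,np.array([240,190]),M); draw(b,CAL['scene'],None,phi,t,col,400/w,np.array([x,y]),M)
    cv2.imwrite(f'pics/ov{n}.png',np.hstack([a,b]))
E
python3 - <<'E'
from ov import *
view(12,dict(eef_pos=np.array([.5721,.2864,.3806]),tool_rot=np.array([-90,0,27.66])),[(-25,-.091),(-32,-.099)])
E
```

```text
(no output)
```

View pics/ov12.png

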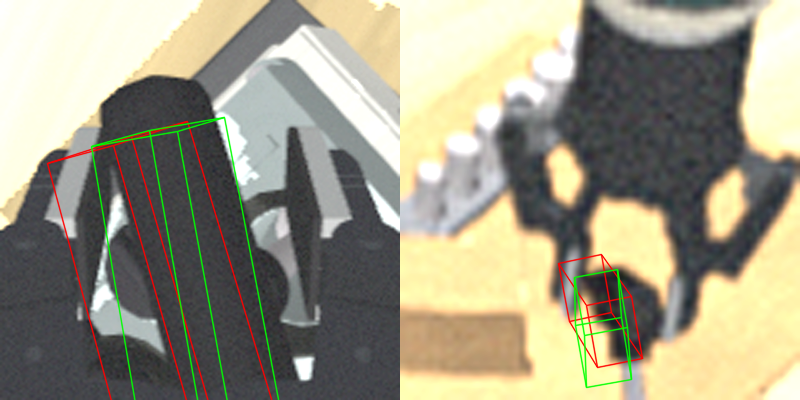

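Request:
play_rows([
  [0,-0.01,-0.02,-0.15],
  [0,-0.03,-0.07,-0.35],
  [0,-0.05,-0.12,-0.55],
  [0,-0.07,-0.17,-0.65],
  [0,-0.07,-0.17,-0.65],
])

```text
time_s: 16.45
eef_pos: [0.5881, 0.2557, 0.3954]
tool_rot: [-90.0, -0.1, 47.1]
force: [0.2, 0.7, -0.3]
finger_gap: 0.0399
```

Request:
play_rows([
  [0,0,0,0],
  [0,0,0,0],
  [0,0,0,0],
  [0,0,0,0],
], jaw=0, squeeze=20)

```text
time_s: 16.85
eef_pos: [0.5877, 0.2567, 0.3948]
tool_rot: [-90.0, -0.0, 47.0]
force: [-0.7, 1.4, 3.2]
finger_gap: 0.0237
```

```bash
python3 look2.py 13
```

```text
[0.5878 0.2566 0.3948] [-89.9943  -0.0181  46.9538] [-0.8986  0.6646  3.9081] [ 0.3293 -0.0727  0.1635] 16.95 0.02378592651594051
```

View pics/w13.png

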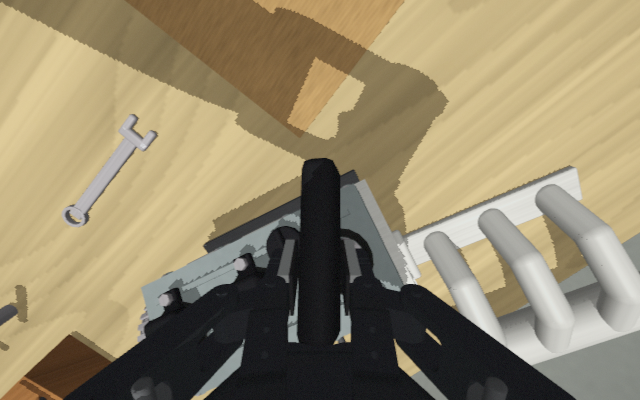

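View pics/c13.png

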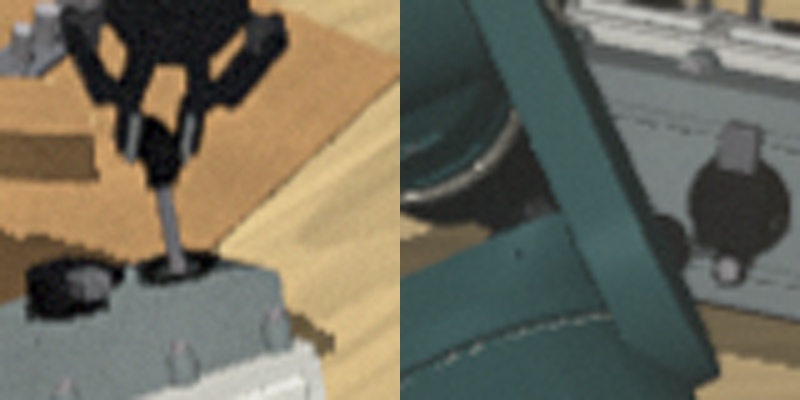

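Request:
play_rows([
  [0.002,0.01,-0.005,0],
  [0.005,0.02,-0.01,0],
  [0.008,0.03,-0.015,0],
  [0.01,0.04,-0.02,0],
])

```text
time_s: 17.4
eef_pos: [0.5916, 0.2558, 0.3912]
tool_rot: [-90.0, -0.3, 47.0]
force: [-18.8, 4.6, 42.8]
finger_gap: 0.024
```

Request:
play_rows([
  [-0.003,-0.012,0.006,0],
  [-0.003,-0.012,0.006,0.1],
  [-0.003,-0.012,0.006,0.2],
  [-0.003,-0.012,0.006,0.25],
])

```text
time_s: 17.8
eef_pos: [0.5908, 0.256, 0.391]
tool_rot: [-90.0, -0.2, 39.4]
force: [-1.1, 4.4, 12.8]
finger_gap: 0.0235
```

```bash
python3 look2.py 14
python3 - <<'E'
from ov import *
s=bot.sense(); view(14,s,[(-28,-.091),(-28,-.099)]); print(s['force'])
E
```

```text
[0.5908 0.256  0.391 ] [-89.9973  -0.2378  39.4466] [-2.3518  4.2997 13.9897] [ 1.6634 -0.4839  0.9203] 17.9 0.024002974020604504
[-1.2007  5.6884 12.9883]
```

View pics/ov14.png

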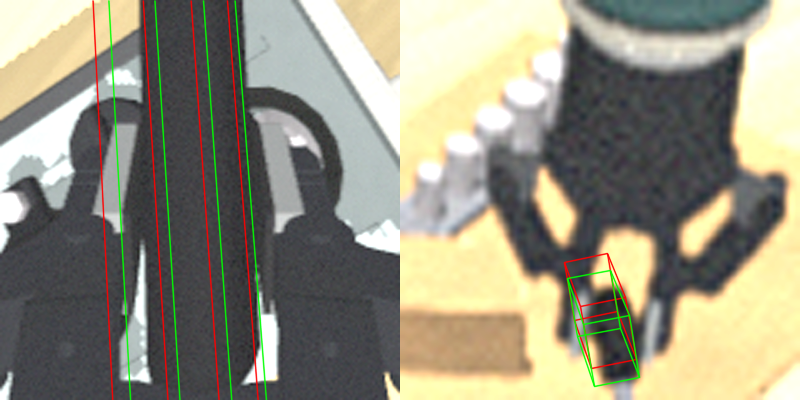

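Request:
play_rows([
  [0.003,0.01,-0.004,0],
  [0.005,0.02,-0.008,0],
  [0.005,0.025,-0.01,0],
  [0.005,0.025,-0.01,0],
])

```text
time_s: 18.35
eef_pos: [0.592, 0.2559, 0.391]
tool_rot: [-89.9, -0.5, 39.6]
force: [-21.3, 9.5, 48.4]
finger_gap: 0.0241
```

Request:
play_rows([
  [-0.005,-0.025,0.01,0],
  [-0.007,-0.035,0.015,0],
])

```text
time_s: 18.55
eef_pos: [0.5902, 0.2564, 0.3915]
tool_rot: [-90.1, -0.2, 39.5]
force: [15.0, 3.4, -12.6]
finger_gap: 0.0235
```

Request:
play_rows([
  [0,0,0,0],
  [0,0,0,0],
  [0,0,0,0],
], jaw=44)

```text
time_s: 18.85
eef_pos: [0.5899, 0.2559, 0.3907]
tool_rot: [-90.0, 0.0, 39.4]
force: [-0.1, -0.0, 0.3]
finger_gap: 0.0439
```

```bash
python3 look2.py 15
python3 - <<'E'
from ov import *
s=bot.sense(); view(15,s,[(-28,-.091),(-28,-.1)]); print(s['force'])
E
```

```text
[0.59   0.2559 0.3909] [-89.9919   0.0302  39.4342] [-0.1032  0.0884  0.3311] [ 0.0179 -0.0059 -0.0059] 18.95 0.044199419571693245
[0.6282 0.1651 0.568 ]
```

View pics/ov15.png

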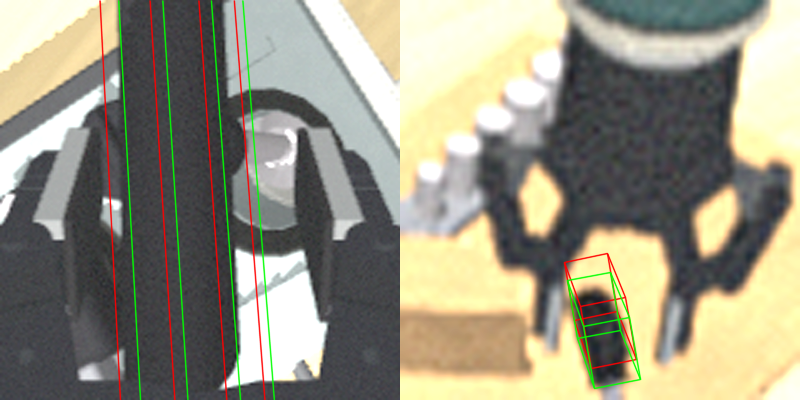

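View pics/w15.png

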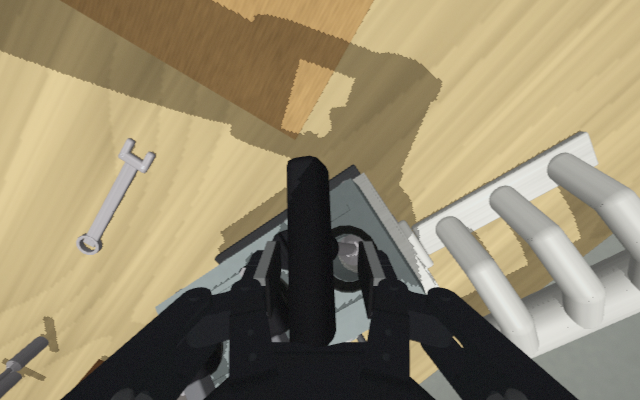

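Run:
```python
from plan import *
C=np.array([.592,.2555,.230])
p0=np.array([.590,.2559,.3909])
f=lambda R:[[float(v) for v in r] for r in R]
print(f(rows(p0,39.43,[cage(C,-30)])))
seq=[-30,-52,-74,-96,-118,-140]
pc,yc=cage(C,-30); print(pc,yc)
for i in range(5):
    a=np.linspace(seq[i],seq[i+1],5)[1:]
    print(seq[i+1],f(rows(pc,yc,[cage(C,k) for k in a]))); pc,yc=cage(C,a[-1]); print(pc,yc)
```

```text
[[0.0, 0.105, 0.154, -0.076]]
[0.5704 0.2797 0.3699] 41.70915675018241
-52 [[0.017, -0.005, 0.001, 0.193], [0.033, -0.01, 0.001, 0.381], [0.049, -0.016, -0.001, 0.563], [0.065, -0.023, -0.004, 0.741]]
[0.5806 0.2878 0.3744] 19.482020620780695
-74 [[0.016, -0.007, 0.001, 0.173], [0.031, -0.015, 0.001, 0.342], [0.047, -0.022, -0.001, 0.508], [0.061, -0.031, -0.004, 0.671]]
[0.5924 0.2912 0.3805] -0.6543058492338503
-96 [[0.015, -0.008, 0.0, 0.161], [0.03, -0.017, -0.001, 0.32], [0.045, -0.026, -0.004, 0.479], [0.059, -0.034, -0.008, 0.638]]
[0.6042 0.2893 0.3874] -19.80074659476182
-118 [[0.015, -0.009, -0.001, 0.16], [0.03, -0.017, -0.004, 0.321], [0.044, -0.025, -0.009, 0.484], [0.058, -0.033, -0.015, 0.651]]
[0.6142 0.2826 0.394 ] -39.32419691831248
-140 [[0.015, -0.007, -0.003, 0.17], [0.031, -0.014, -0.007, 0.344], [0.046, -0.021, -0.013, 0.522], [0.06, -0.027, -0.02, 0.706]]
[0.6209 0.2719 0.3993] -60.5038473291975
```

Request:
play_rows([
  [0,0.02,0.03,0],
  [0,0.06,0.08,-0.03],
  [0,0.09,0.13,-0.07],
  [0,0.105,0.155,-0.07],
  [0,0.105,0.155,-0.07],
], jaw=42)

```text
time_s: 19.5
eef_pos: [0.5696, 0.2807, 0.3694]
tool_rot: [-90.0, 0.0, 41.6]
force: [0.0, 0.4, 0.0]
finger_gap: 0.0424
```

Request:
play_rows([
  [0.017,-0.005,0,0.19],
  [0.033,-0.01,0,0.38],
  [0.049,-0.016,0,0.56],
  [0.065,-0.023,-0.004,0.74],
  [0.065,-0.023,-0.004,0.74],
])

```text
time_s: 20.0
eef_pos: [0.5808, 0.2876, 0.3749]
tool_rot: [-90.1, 0.0, 19.1]
force: [-2.1, -4.7, 1.5]
finger_gap: 0.0417
```

Request:
play_rows([
  [0.016,-0.007,0,0.17],
  [0.031,-0.015,0,0.34],
  [0.047,-0.022,0,0.51],
  [0.061,-0.031,-0.004,0.67],
  [0.061,-0.031,-0.004,0.67],
])

```text
time_s: 20.5
eef_pos: [0.5925, 0.2908, 0.3811]
tool_rot: [-90.1, 0.0, -1.0]
force: [-2.8, -3.8, 1.4]
finger_gap: 0.0419
```

```bash
python3 look2.py 16
python3 - <<'E'
from ov import *
s=bot.sense(); view(16,s,[(-50,-.1),(-60,-.1)]); print(s['force'])
E
```

```text
[0.5923 0.291  0.381 ] [-90.027    0.0111  -0.7483] [-2.7198 -2.9763  1.1041] [-0.4458  0.4131  0.0781] 20.6 0.04208263660045322
[-1.5736 -2.6327  1.0297]
```

View pics/ov16.png

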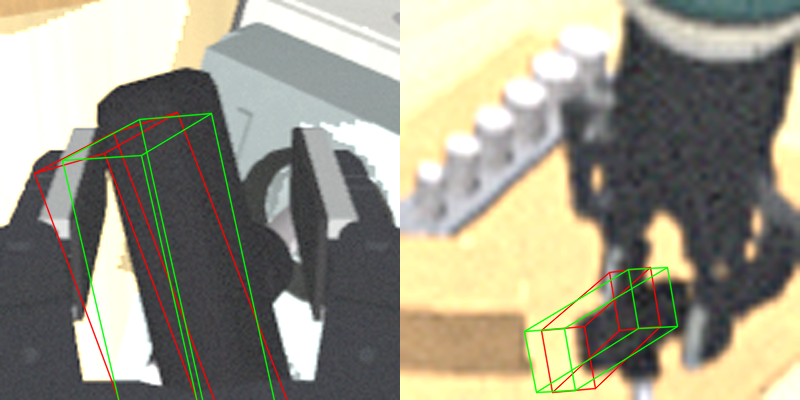

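View pics/w16.png

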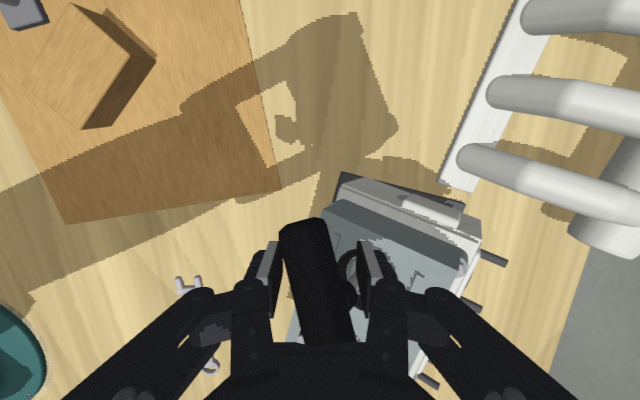

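Request:
play_rows([
  [0.015,-0.008,0,0.16],
  [0.03,-0.017,0,0.32],
  [0.045,-0.026,-0.004,0.48],
  [0.059,-0.034,-0.008,0.64],
  [0.059,-0.034,-0.008,0.64],
])

```text
time_s: 21.15
eef_pos: [0.6039, 0.2895, 0.3881]
tool_rot: [-90.0, 0.0, -20.1]
force: [-5.5, -1.7, 3.5]
finger_gap: 0.042
```

Request:
play_rows([
  [0.015,-0.009,0,0.16],
  [0.03,-0.017,-0.004,0.32],
  [0.044,-0.025,-0.009,0.48],
  [0.058,-0.033,-0.015,0.65],
  [0.058,-0.033,-0.015,0.65],
])

```text
time_s: 21.65
eef_pos: [0.6134, 0.2831, 0.3958]
tool_rot: [-89.9, 0.1, -39.6]
force: [-11.3, 2.4, 7.9]
finger_gap: 0.0418
```

```bash
python3 look2.py 17
python3 - <<'E'
from ov import *
s=bot.sense(); view(17,s,[(-95,-.1),(-105,-.1)]); print(s['force'])
E
```

```text
[0.6133 0.2833 0.3956] [-89.9326   0.0839 -39.3814] [-10.3122   2.1343   8.747 ] [0.5987 1.783  0.24  ] 21.75 0.042003961779430395
[-10.7976   2.4803   9.152 ]
```

View pics/ov17.png

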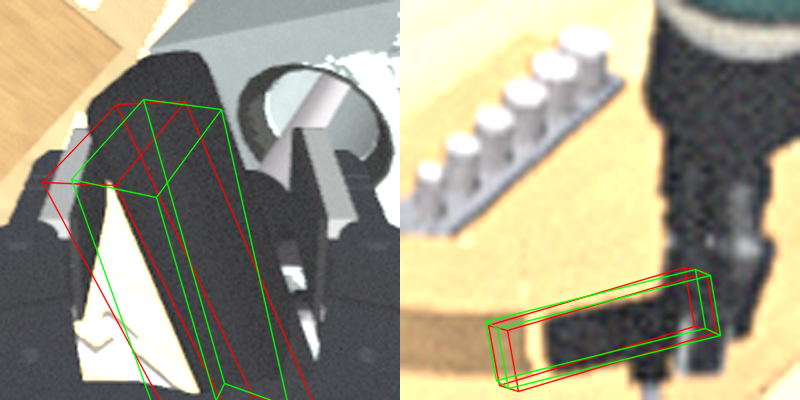

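View pics/w17.png

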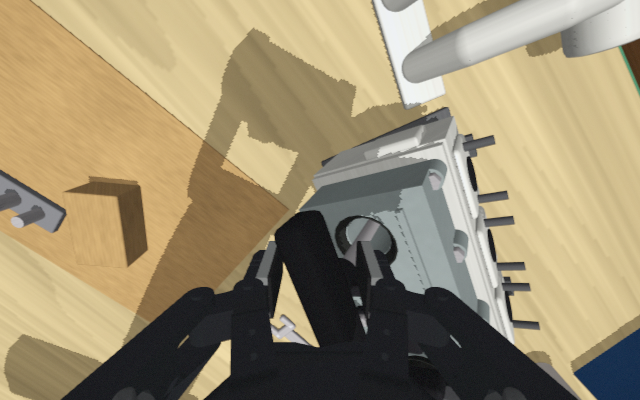

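Request:
play_rows([
  [0.005,-0.03,-0.002,0.05],
  [0.02,-0.037,-0.005,0.2],
  [0.035,-0.045,-0.01,0.38],
  [0.05,-0.05,-0.016,0.55],
  [0.05,-0.05,-0.016,0.55],
])

```text
time_s: 22.3
eef_pos: [0.6193, 0.2742, 0.4055]
tool_rot: [-89.9, 0.1, -56.1]
force: [-5.0, 2.1, 4.6]
finger_gap: 0.0422
```

```bash
python3 look2.py 18
python3 - <<'E'
from ov import *
s=bot.sense(); view(18,s,[(-108,-.1),(-118,-.1)]); print(s['force'])
E
```

```text
[0.6193 0.2743 0.4051] [-89.9426   0.0585 -55.8994] [-4.9522  1.778   3.5106] [0.4051 0.8551 0.1061] 22.4 0.04233737852502428
[-6.0477  1.7326  3.9585]
```

View pics/ov18.png

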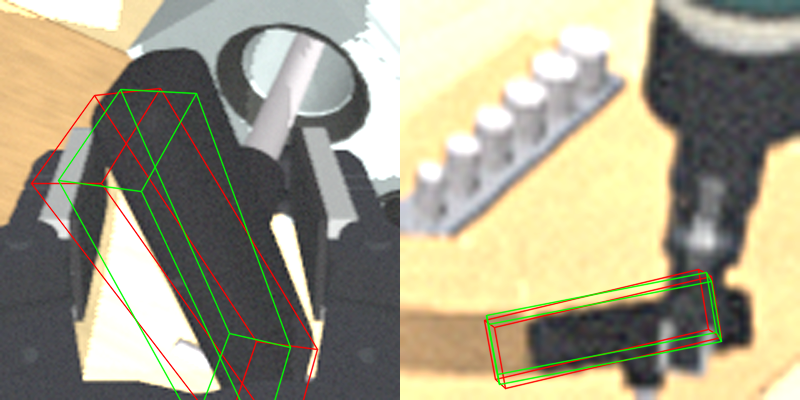

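Run:
```python
from plan import *
f=lambda R:[[float(v) for v in r] for r in R]
print(f(rows(np.array([.6193,.2743,.4053]),-55.9,[(np.array([.6193,.2743,.4053]),-41),(np.array([.591,.2555,.3875]),-41)])))
y=np.radians(-41);tx=np.array([np.cos(y),np.sin(y),0]);tz=np.array([-np.sin(y),np.cos(y),0]);print(A@tx,A@tz)
```

```text
[[0.0, -0.0, 0.0, -0.497], [-0.001, 0.089, -0.17, -0.497]]
-0.44785588011970645 -0.22231758959246375
```

Request:
play_rows([
  [0,0,0,-0.15],
  [0,0,-0.03,-0.35],
  [0,0.03,-0.08,-0.5],
  [0,0.06,-0.13,-0.5],
  [0,0.09,-0.17,-0.5],
], jaw=50)

```text
time_s: 22.95
eef_pos: [0.5911, 0.2547, 0.3862]
tool_rot: [-90.0, -0.0, -40.9]
force: [0.3, -0.2, 0.2]
finger_gap: 0.0501
```

```bash
python3 look2.py 19
python3 - <<'E'
from ov import *
s=bot.sense(); view(19,s,[(-112,-.1),(-120,-.1)]); print(s['force'])
E
```

```text
[0.5909 0.2545 0.3857] [-90.0287   0.0192 -40.9696] [ 0.6241 -0.2329  0.081 ] [ 0.0537 -0.0037 -0.0201] 23.05 0.050180837280953794
[-0.4813 -0.1296  0.1245]
```

View pics/ov19.png

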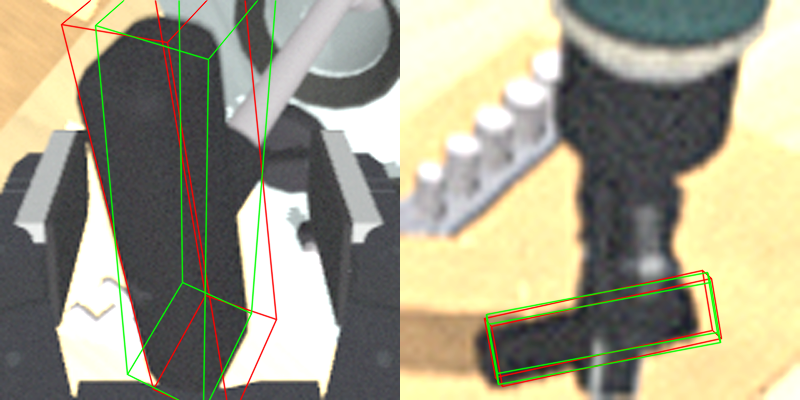

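View pics/w19.png

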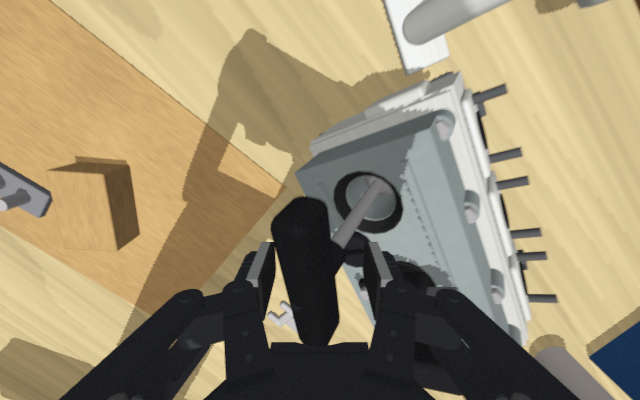

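Request:
play_rows([
  [-0.02,0,0,-0.1],
  [-0.03,0,0,-0.2],
  [-0.03,0,0,-0.23],
])

```text
time_s: 23.4
eef_pos: [0.5871, 0.2591, 0.3867]
tool_rot: [-90.0, -0.0, -34.0]
force: [0.5, 0.0, 0.4]
finger_gap: 0.0498
```

Request:
play_rows([
  [0,0,0,0],
  [0,0,0,0],
  [0,0,0,0],
  [0,0,0,0],
  [0,0,0,0],
], jaw=0, squeeze=25)

```text
time_s: 23.9
eef_pos: [0.587, 0.2587, 0.3865]
tool_rot: [-90.0, -0.0, -34.1]
force: [0.5, 0.3, 3.3]
finger_gap: 0.0297
```

```bash
python3 look2.py 20
python3 - <<'E'
from ov import *
s=bot.sense(); view(20,s,[(-112,-.1),(-120,-.1)]); 
y=np.radians(-34);tx=np.array([np.cos(y),np.sin(y),0]);tz=np.array([-np.sin(y),np.cos(y),0]);print(A@tx,A@tz)
E
```

```text
[0.587  0.2587 0.3865] [-89.9807  -0.0181 -34.0733] [ 0.1965 -0.3359  3.6032] [-0.2405 -0.487  -0.0126] 24.0 0.029798266797032423
-0.4716113289738005 -0.1660805659418517
```

View pics/ov20.png

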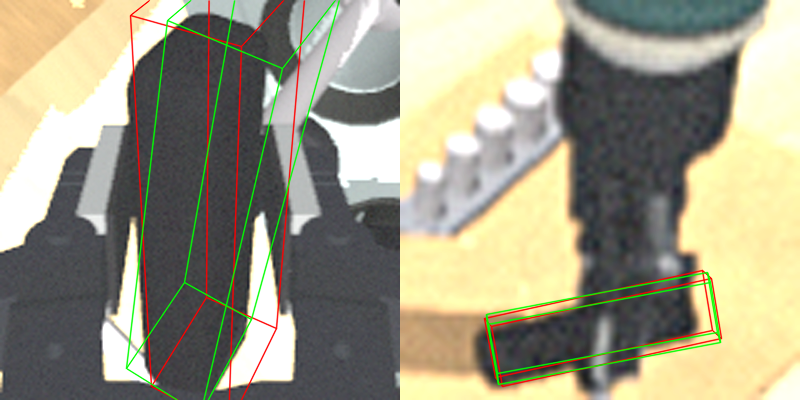

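Request:
play_rows([
  [-0.01,-0.02,-0.003,0],
  [-0.03,-0.055,-0.01,0],
  [-0.05,-0.095,-0.018,0],
  [-0.075,-0.135,-0.026,0],
  [-0.094,-0.173,-0.033,0],
])

```text
time_s: 24.55
eef_pos: [0.5674, 0.2639, 0.4212]
tool_rot: [-90.0, 0.0, -34.1]
force: [2.9, -0.3, -4.1]
finger_gap: 0.0294
```

```bash
python3 look2.py 21
```

```text
[0.5671 0.264  0.4225] [-89.9108  -0.0322 -34.0393] [ 0.6695  0.5225 -0.1633] [-0.0666 -0.4748  0.0249] 24.65 0.029743195881597375
```

View pics/c21.png

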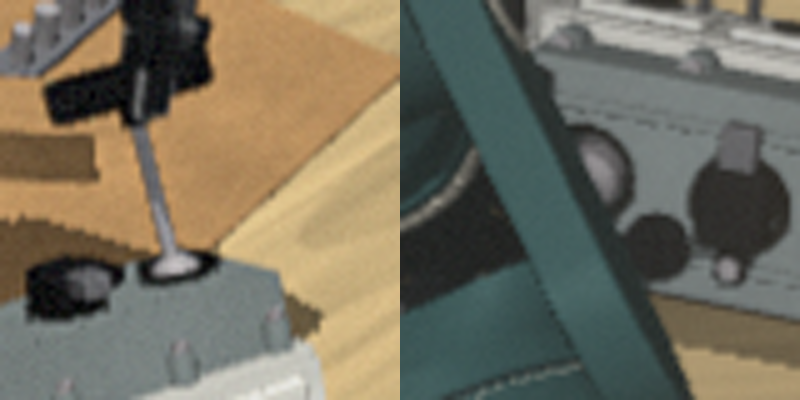

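View pics/w21.png

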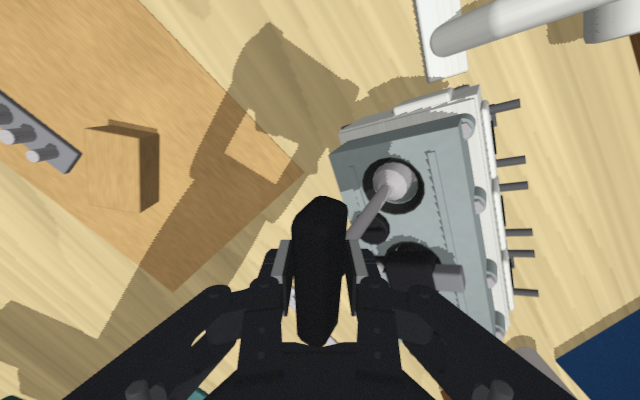

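Request:
play_rows([
  [-0.02,-0.04,-0.006,0],
  [-0.04,-0.075,-0.014,0],
  [-0.06,-0.11,-0.021,0],
  [-0.08,-0.145,-0.028,0],
  [-0.094,-0.173,-0.033,0],
])

```text
time_s: 25.2
eef_pos: [0.5479, 0.269, 0.4563]
tool_rot: [-90.0, 0.0, -34.0]
force: [-0.1, 0.4, -3.5]
finger_gap: 0.0297
```

Request:
play_rows([
  [-0.02,-0.04,-0.006,0],
  [-0.045,-0.08,-0.015,0],
  [-0.07,-0.13,-0.025,0],
  [-0.095,-0.175,-0.033,0],
  [-0.11,-0.21,-0.04,0],
])

```text
time_s: 25.7
eef_pos: [0.5251, 0.2747, 0.4987]
tool_rot: [-90.0, -0.0, -34.0]
force: [0.2, -0.8, -3.2]
finger_gap: 0.0292
```

```bash
sed -i 's/(365,130,80)/(330,70,120)/;s/(180,130,80)/(150,110,120)/' look2.py; python3 look2.py 22
```

```text
[0.5252 0.2746 0.499 ] [-89.9116  -0.0508 -34.0399] [ 0.1718 -0.2487 -3.6269] [ 0.0929  0.0666 -0.0424] 25.8 0.029260023034087715
```

View pics/c22.png

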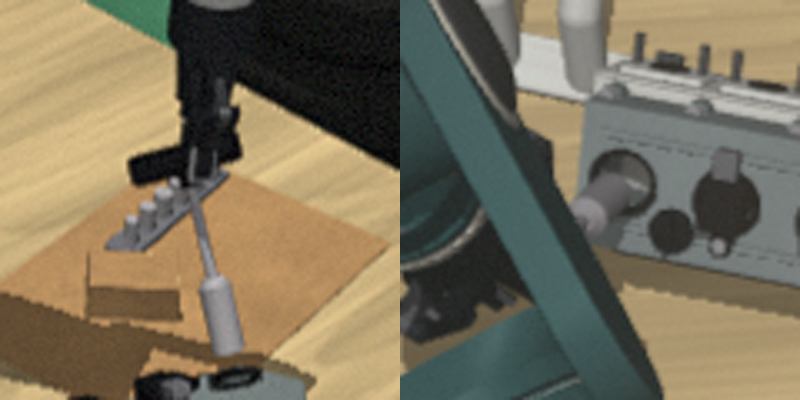

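View pics/w22.png

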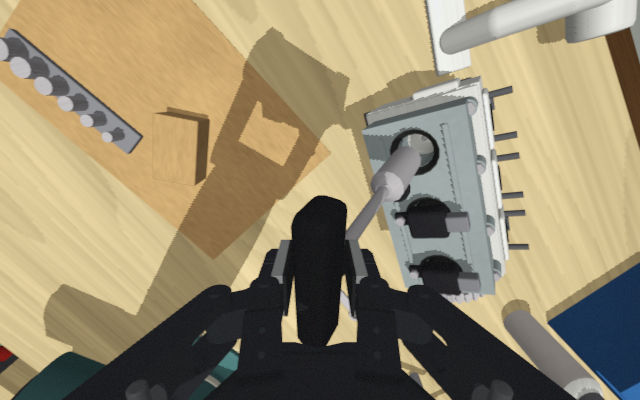

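Request:
play_rows([
  [-0.06,-0.02,-0.09,0],
  [-0.14,-0.03,-0.23,0],
  [-0.23,-0.03,-0.37,0],
  [-0.31,-0.03,-0.5,0],
  [-0.34,-0.03,-0.55,0],
], squeeze=35)

```text
time_s: 26.35
eef_pos: [0.406, 0.2207, 0.5036]
tool_rot: [-90.0, -0.0, -34.1]
force: [-0.8, 0.1, -3.0]
finger_gap: 0.0292
```

Run:
```python
from h import *
bot.camera('wrist');bot.camera('wrist');c=shot('wrist','w23.png');s=bot.sense();print(s['eef_pos'],s['tool_rot'],s['time_s'],s['qvel'])
M=np.array([.628,.2456,.1626]);A=np.array([-.484,.126,.866]); p=proj(c,M,s);q=proj(c,M-.0925*A,s);print(p,q)
x,y=int(q[0]),int(q[1]);im=c['img'][:,:,::-1][y-25:y+25,x-30:x+30]; cv2.imwrite('pics/w23c.png',cv2.resize(im,None,fx=12,fy=12,interpolation=cv2.INTER_LANCZOS4))
print(x-30,y-25)
```

```text
[0.4077 0.2214 0.5036] [-89.9603  -0.0246 -34.0666] 26.5 [-0.0565  1.9542 -0.8885 -0.0458 -0.2149 -0.0021]
[491.5263  36.2555] [491.3768  36.4473]
461 11
```

View pics/w23c.png

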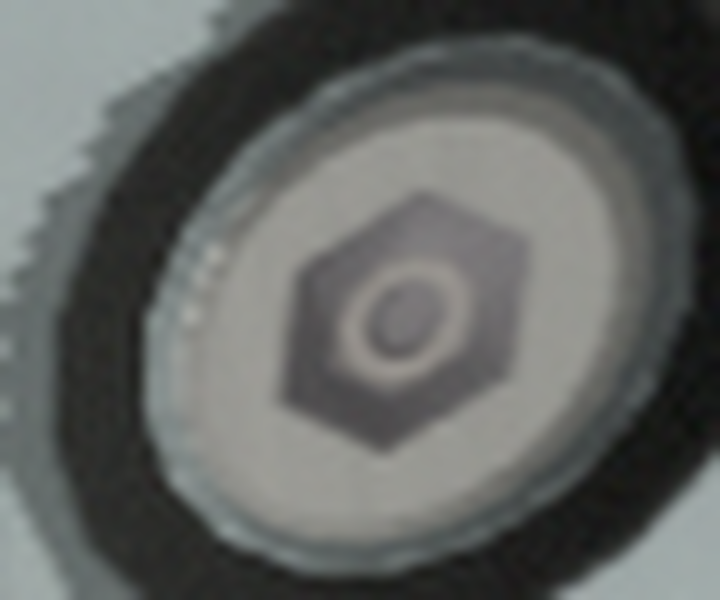

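Run:
```python
from h import *
from fit import c as WC,frame
from scipy.optimize import least_squares
s=dict(eef_pos=np.array([.4077,.2214,.5036]),tool_rot=np.array([-89.97,-.02,-34.06]))
O=[np.array([461+a/12,11+b/12]) for a,b in[(425,190),(530,240),(513,377),(385,452),(280,400),(297,268)]]
def res(v,F):
    H=v[:3]
    hp=[proj(WC,H+F@[.01212*np.cos(v[3]+k*np.pi/3),.01212*np.sin(v[3]+k*np.pi/3),0],s) for k in range(6)]
    r=[]
    for o in O: r+=list(hp[int(np.argmin([np.linalg.norm(h-o) for h in hp]))]-o)
    return np.r_[r,(H-np.array([.628,.2456,.1626])+.0925*F[:,2])*30]
for b in(-13,-14.6,-16):
    F=frame(np.radians(b)); 
    o=min([least_squares(lambda v:res(v,F),[.6728,.234,.0825,g]) for g in(-.5,-.2,0,.2,.5)],key=lambda o:o.cost); print(b,np.degrees(o.x[3])%60,o.cost,o.x[:3])
```

```text
-13 13.32020549775013 0.16260020295959174 [0.6795 0.2296 0.0764]
-14.6 14.702841106041403 0.15762507159080488 [0.6795 0.2296 0.0764]
-16 15.911647734072275 0.1548133511779546 [0.6795 0.2296 0.0764]
```

Request:
play_rows([
  [0.07,-0.03,-0.09,0],
  [0.19,-0.09,-0.23,0],
  [0.31,-0.13,-0.38,0],
  [0.43,-0.18,-0.53,0],
  [0.555,-0.22,-0.68,0],
])

```text
time_s: 27.0
eef_pos: [0.4245, 0.0453, 0.5477]
tool_rot: [-90.0, 0.0, -34.0]
force: [0.7, -0.3, -2.7]
finger_gap: 0.0289
```

Request:
play_rows([
  [0.11,-0.02,-0.14,0],
  [0.22,-0.04,-0.28,0],
  [0.33,-0.06,-0.41,0],
  [0.44,-0.06,-0.55,0],
  [0.555,-0.06,-0.68,0],
])

```text
time_s: 27.5
eef_pos: [0.4403, -0.1302, 0.5591]
tool_rot: [-90.0, 0.0, -34.1]
force: [1.3, 1.5, -2.9]
finger_gap: 0.0283
```

Request:
play_rows([
  [0.11,0,-0.14,0],
  [0.22,0,-0.28,0],
  [0.33,0,-0.41,0],
  [0.44,0,-0.55,0],
  [0.555,0,-0.68,0],
])

```text
time_s: 28.0
eef_pos: [0.456, -0.3056, 0.5586]
tool_rot: [-90.0, 0.1, -34.1]
force: [1.0, 1.1, -2.8]
finger_gap: 0.0284
```

```bash
cat > look3.py <<'E'
import sys
from h import *
k=sys.argv[1]
bot.camera('wrist');shot('wrist','w%s.png'%k);s=bot.sense();shot('scene','s%s.png'%k);shot('top','t%s.png'%k); print(s['eef_pos'],s['tool_rot'],s['force'],s['time_s'],s['finger_gap'])
out=[]
for f,(x0,y0,w) in {'s'+k:(150,190,140),'t'+k:(390,120,120)}.items():
    im=cv2.imread(f'pics/{f}.png')[y0:y0+w,x0:x0+w]; out.append(cv2.resize(im,(400,400),interpolation=cv2.INTER_CUBIC))
cv2.imwrite('pics/c%s.png'%k,np.hstack(out))
E
python3 look3.py 24
```

```text
[ 0.4565 -0.3073  0.5572] [-90.0356   0.1772 -34.2351] [-0.0435  0.2523 -4.5744] 28.1 0.02809653147642717
```

View pics/c24.png

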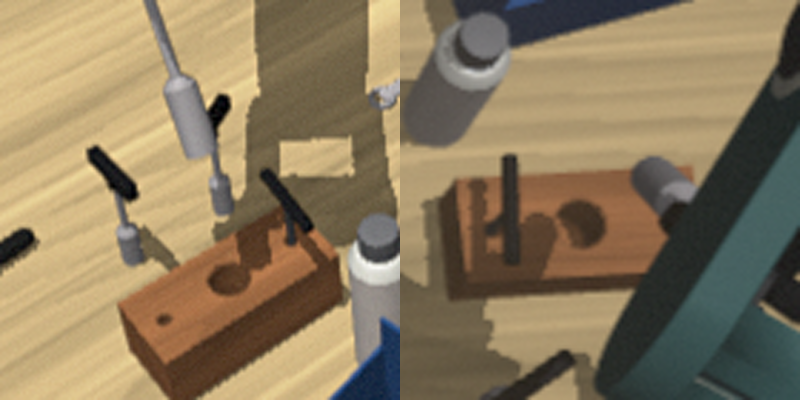

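View pics/w24.png

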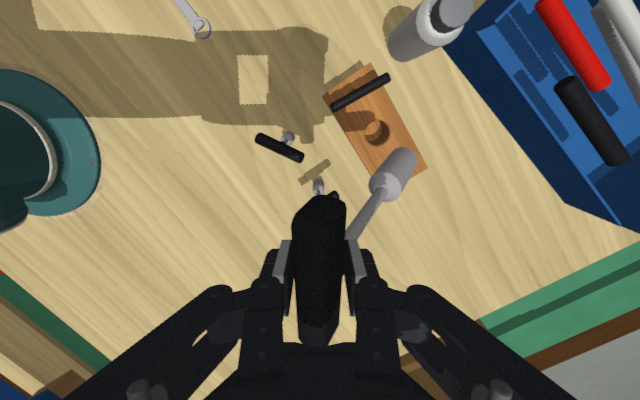

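Run:
```python
from h import *
from fit import c as WC
T=CAL['top'];S=CAL['scene']
s=dict(eef_pos=np.array([.4565,-.3073,.5572]),tool_rot=np.array([-90.03,.17,-34.2]))
print('hole',onz(T,(444.6,186.9),.075),onz(S,(230.5,288),.075),onz(WC,(377,132),.075,s))
tip=tri([ray(T,(465.0,171)),ray(S,(219.7,242.5))]);print(tip)
tip3=tri([ray(T,(465.0,171)),ray(S,(219.7,242.5)),ray(WC,(401,162),s)]);print(tip3)
for tl in (20,25,30):
  for az in(-14.6,-25,-35):
    a=np.radians(az);h=np.sin(np.radians(tl)); p=s['eef_pos']-[0,0,.1565]+.178*np.array([h*np.cos(a),h*np.sin(a),-np.cos(np.radians(tl))]); q=p+(s['eef_pos']-[0,0,.1565]-p)*65/178; print(tl,az,p,[proj(k,x,s).round(1).tolist() for k in(T,S,WC) for x in (p,q)])
out=[]
for f,(x0,y0,w) in {'s24':(195,205,50),'t24':(445,150,50)}.items():
    im=cv2.imread(f'pics/{f}.png')[y0:y0+w,x0:x0+w]; out.append(cv2.resize(im,(400,400),interpolation=cv2.INTER_CUBIC))
cv2.imwrite('pics/c24b.png',np.hstack(out))
```

```text
hole [ 0.5505 -0.3324  0.075 ] [ 0.5566 -0.3312  0.075 ] [ 0.552  -0.3274  0.075 ]
(array([ 0.5443, -0.3303,  0.2449]), [np.float64(0.001967365227484011), np.float64(0.001967365227484088)])
(array([ 0.5422, -0.3312,  0.2444]), [np.float64(0.004077745667722202), np.float64(0.00039550825800778515), np.float64(0.00405748807765911)])
20 -14.6 [ 0.5154 -0.3226  0.2334] [[462.7, 185.3], [471.0, 188.3], [217.3, 237.5], [211.2, 214.6], [373.8, 163.7], [362.0, 187.2]]
20 -25 [ 0.5117 -0.333   0.2334] [[467.5, 186.6], [474.3, 189.1], [212.9, 238.7], [208.4, 215.3], [375.8, 173.5], [363.6, 194.6]]
20 -35 [ 0.5064 -0.3422  0.2334] [[471.8, 188.5], [477.3, 190.5], [208.6, 239.3], [205.6, 215.6], [375.8, 182.9], [363.8, 201.9]]
25 -14.6 [ 0.5293 -0.3263  0.2394] [[464.2, 178.6], [472.1, 183.7], [218.8, 239.8], [212.2, 215.8], [388.2, 160.4], [372.9, 185.0]]
25 -25 [ 0.5247 -0.3391  0.2394] [[470.2, 180.1], [476.1, 184.8], [213.4, 241.2], [208.7, 216.7], [390.4, 172.8], [374.8, 194.4]]
25 -35 [ 0.5181 -0.3504  0.2394] [[475.6, 182.6], [479.8, 186.4], [208.0, 242.0], [205.2, 217.2], [390.3, 184.7], [374.9, 203.5]]
30 -14.6 [ 0.5426 -0.3297  0.2465] [[465.9, 171.9], [473.3, 179.2], [220.3, 241.6], [213.1, 216.8], [403.1, 157.3], [384.1, 183.2]]
30 -25 [ 0.5372 -0.3449  0.2465] [[473.0, 173.8], [478.1, 180.5], [213.7, 243.3], [208.9, 217.9], [405.5, 172.4], [386.2, 194.6]]
30 -35 [ 0.5294 -0.3583  0.2465] [[479.5, 176.7], [482.5, 182.4], [207.3, 244.2], [204.7, 218.4], [405.1, 186.8], [386.1, 205.5]]
```

View pics/c24b.png

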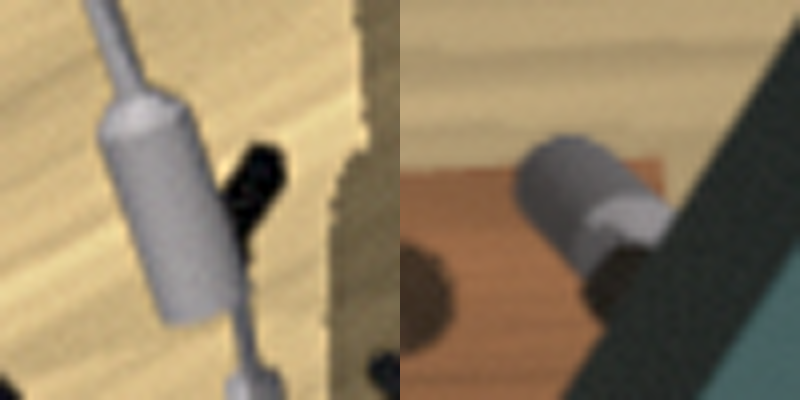

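Request:
play_rows([
  [0.01,0.12,0.01,0],
  [0.03,0.32,0.02,0],
  [0.05,0.52,0.034,0],
  [0.057,0.68,0.034,0],
  [0.057,0.767,0.034,0],
])

```text
time_s: 28.7
eef_pos: [0.4687, -0.303, 0.4031]
tool_rot: [-90.0, 0.2, -34.0]
force: [0.4, 0.2, -3.1]
finger_gap: 0.0285
```

```bash
python3 look3.py 25
```

```text
[ 0.4686 -0.3032  0.4041] [-89.9918   0.1846 -34.0198] [-0.2862 -0.0799 -3.2358] 28.8 0.028410418997066957
```

View pics/c25.png

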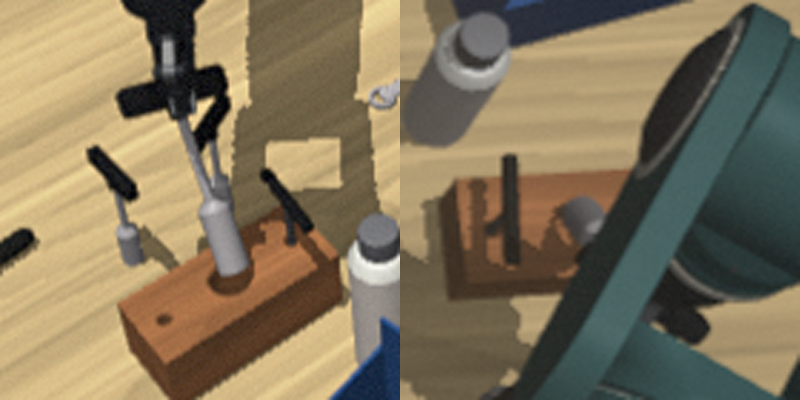

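View pics/w25.png

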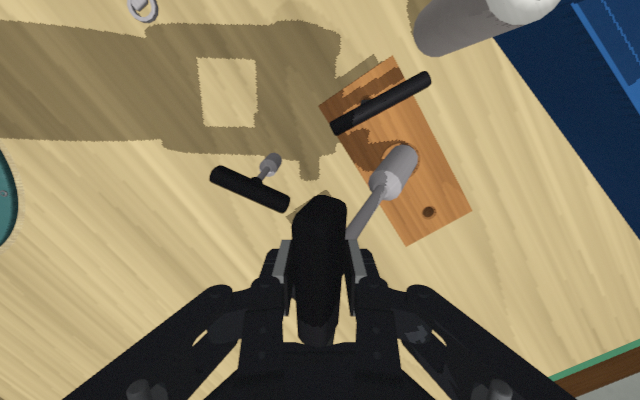

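Request:
play_rows([
  [0.008,0.02,-0.012,0],
  [0.008,0.06,-0.012,0],
  [0.008,0.1,-0.012,0],
  [0.008,0.135,-0.012,0],
  [0.008,0.155,-0.012,0],
], squeeze=20)

```text
time_s: 29.4
eef_pos: [0.4683, -0.3066, 0.3742]
tool_rot: [-90.0, 0.0, -34.1]
force: [0.7, -0.6, -1.7]
finger_gap: 0.0283
```

```bash
python3 look3.py 26
```

```text
[ 0.4684 -0.3066  0.3745] [-89.9909   0.0114 -34.0596] [ 1.0859 -0.5511 -3.5931] 29.5 0.028885808441647107
```

View pics/c26.png

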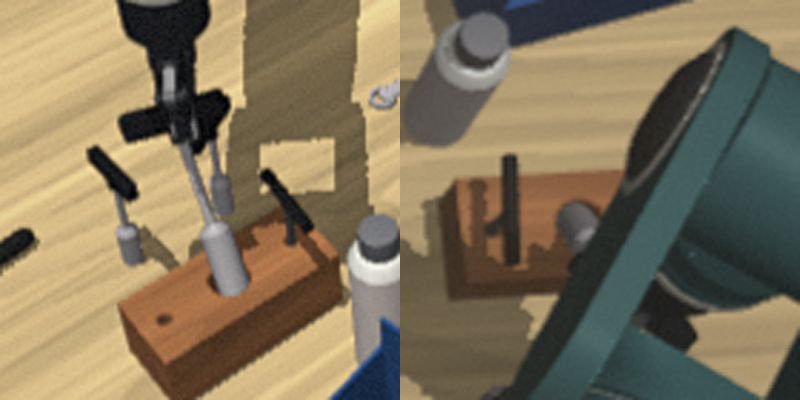

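View pics/w26.png

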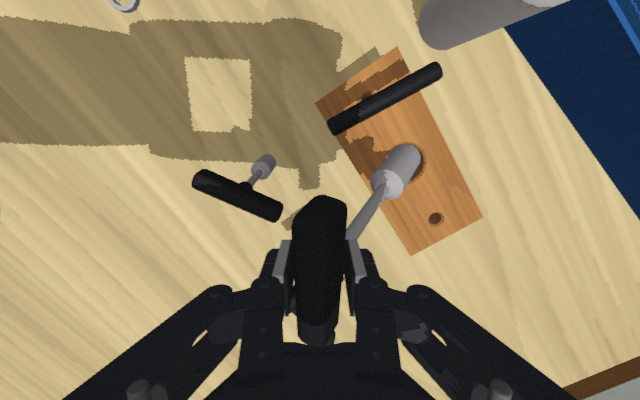

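Request:
play_rows([
  [0.02,0.015,0.007,0],
  [0.05,0,0.018,0],
  [0.085,-0.02,0.03,0],
  [0.12,-0.04,0.042,0],
  [0.146,-0.055,0.051,0],
])

```text
time_s: 30.1
eef_pos: [0.4991, -0.3148, 0.3866]
tool_rot: [-90.0, -0.0, -34.1]
force: [-0.5, -1.2, -4.1]
finger_gap: 0.026
```

```bash
python3 look3.py 27
```

```text
[ 0.499  -0.3148  0.3865] [-90.0025  -0.0329 -34.0469] [-0.5669 -0.7028 -2.7857] 30.2 0.02589343252982732
```

View pics/c27.png

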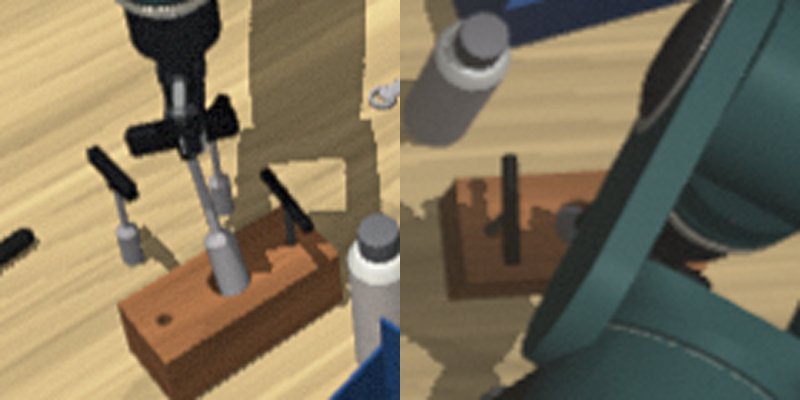

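View pics/w27.png

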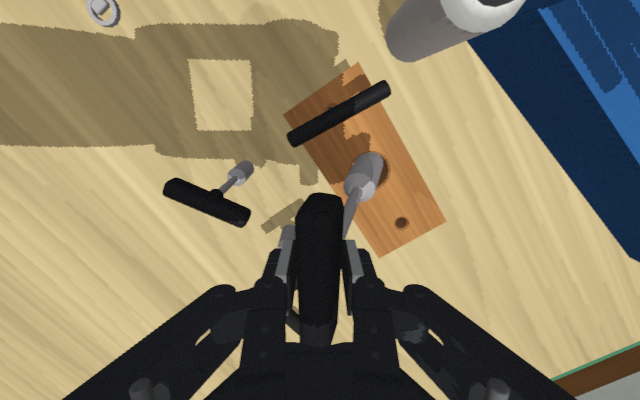

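Request:
play_rows([
  [0.03,-0.012,0.01,0],
  [0.066,-0.03,0.023,0],
  [0.1,-0.04,0.034,0],
  [0.132,-0.048,0.046,0],
  [0.16,-0.052,0.056,0],
])

```text
time_s: 30.8
eef_pos: [0.5317, -0.3234, 0.3967]
tool_rot: [-90.0, -0.0, -34.1]
force: [1.0, -1.9, -2.7]
finger_gap: 0.0216
```

```bash
python3 look3.py 28
```

```text
[ 0.5317 -0.3233  0.3964] [-90.0007  -0.0059 -34.0451] [ 0.8649 -1.5903 -1.7171] 30.9 0.02160854798131698
```

View pics/c28.png

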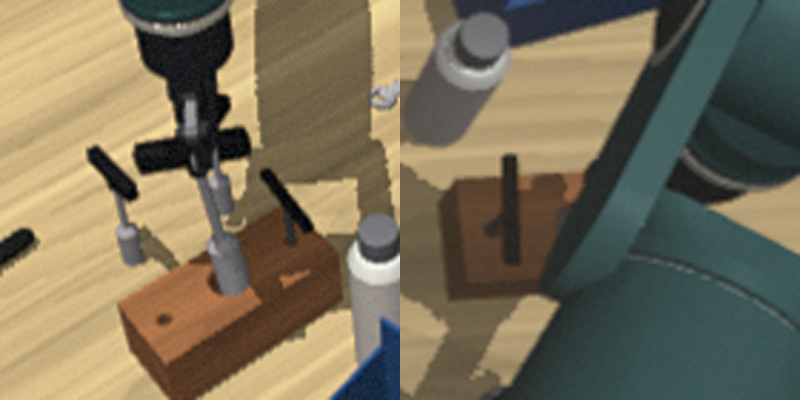

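View pics/w28.png

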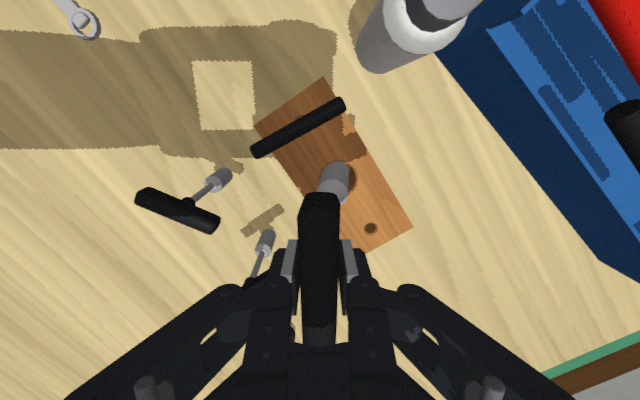

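Request:
play_rows([
  [0.035,-0.005,0.012,0],
  [0.07,-0.008,0.024,0],
  [0.075,-0.008,0.027,0],
  [0.075,0.03,0.027,0],
  [0.075,0.07,0.027,0],
])

```text
time_s: 31.5
eef_pos: [0.5465, -0.3271, 0.3819]
tool_rot: [-90.0, -0.0, -34.1]
force: [1.2, -1.8, -1.6]
finger_gap: 0.0198
```

```bash
python3 look3.py 29
```

```text
[ 0.5463 -0.3271  0.3806] [-90.0033   0.1023 -34.066 ] [ 1.7438 -1.1128 -5.1399] 31.6 0.019657679567301963
```

View pics/c29.png

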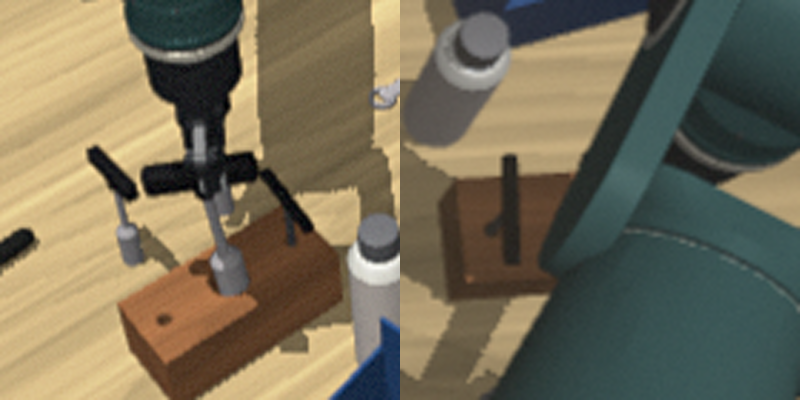

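View pics/w29.png

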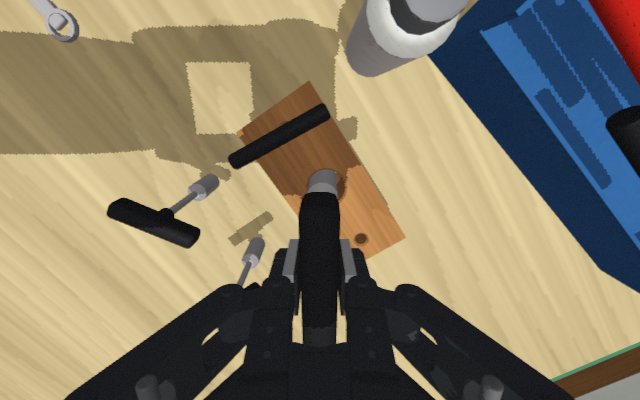

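Request:
play_rows([
  [0,0.02,0.01,0],
  [0,0.05,0.02,0],
  [0,0.08,0.025,0],
  [0,0.1,0.025,0],
  [0,0.1,0.025,0],
])

```text
time_s: 32.2
eef_pos: [0.5493, -0.3229, 0.3616]
tool_rot: [-90.0, 0.1, -34.1]
force: [2.0, -2.9, -5.7]
finger_gap: 0.0196
```

```bash
python3 look3.py 30
```

```text
[ 0.5492 -0.323   0.3621] [-90.0025   0.0397 -34.0588] [ 1.4623 -2.4184 -5.2151] 32.3 0.019974817580304272
```

View pics/c30.png

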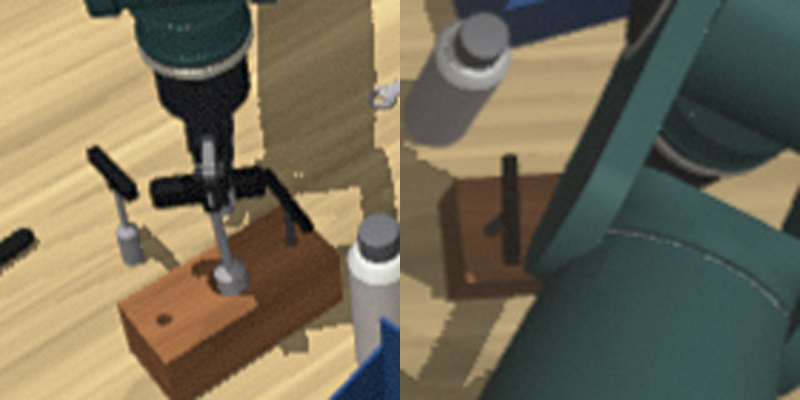

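View pics/w30.png

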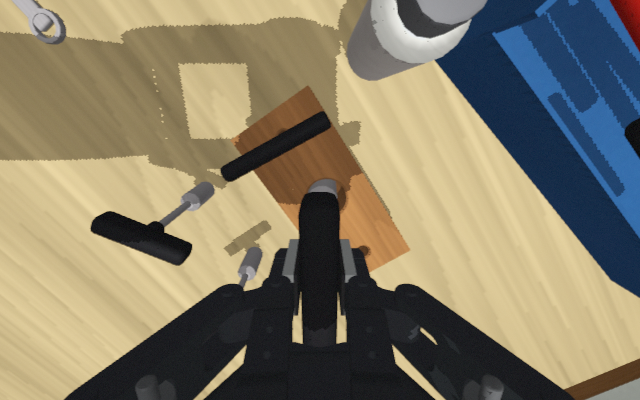

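Request:
play_rows([
  [0,0.015,-0.01,0],
  [0,0.03,-0.02,0],
  [0,0.045,-0.02,0],
  [0,0.06,-0.02,0],
  [0,0.06,-0.02,0],
])

```text
time_s: 32.9
eef_pos: [0.5474, -0.3264, 0.3553]
tool_rot: [-89.9, -0.4, -34.1]
force: [1.7, 0.1, 27.2]
finger_gap: 0.0195
```

```bash
python3 look3.py 31
```

```text
[ 0.5474 -0.3264  0.3553] [-89.9486  -0.4214 -34.0582] [ 1.7818  0.7703 28.2492] 33.0 0.019650467170554558
```

View pics/c31.png

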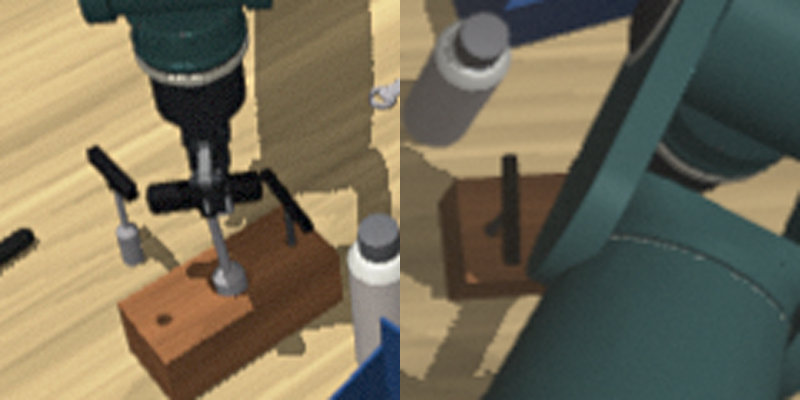

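Request:
play_rows([
  [0,-0.02,0,0],
  [0,-0.025,0,0],
  [0,-0.025,0,0],
])

```text
time_s: 33.4
eef_pos: [0.5471, -0.3264, 0.3558]
tool_rot: [-90.0, -0.1, -34.1]
force: [4.0, -2.3, 3.4]
finger_gap: 0.0198
```

```bash
python3 look3.py 32
python3 - <<'E'
from h import *
s=bot.sense(); H=s['eef_pos']-[0,0,.157]; y=np.radians(s['tool_rot'][2]); tz=np.array([-np.sin(y),np.cos(y),0])
im=cv2.imread('pics/s32.png')[230:310,190:270]; im=cv2.resize(im,(560,560),interpolation=cv2.INTER_CUBIC)
S=CAL['scene']
for t,col in((0,(0,255,0)),(8,(0,0,255)),(-8,(255,0,0))):
    r=np.radians(t); u=tz*np.cos(r)+np.array([0,0,np.sin(r)]); w=-tz*np.sin(r)+np.array([0,0,np.cos(r)])
    for a,b in((H-.05*u,H+.05*u),(H,H-.178*w)):
        pa,pb=[tuple(int(v) for v in (proj(S,q)-[190,230])*7) for q in(a,b)]; cv2.line(im,pa,pb,col,1,cv2.LINE_AA)
cv2.imwrite('pics/c32b.png',im)
E
```

```text
[ 0.5471 -0.3264  0.3558] [-89.9929  -0.0572 -34.0626] [ 3.6715 -2.2403  3.8354] 33.5 0.019345983655946523
```

View pics/c32b.png

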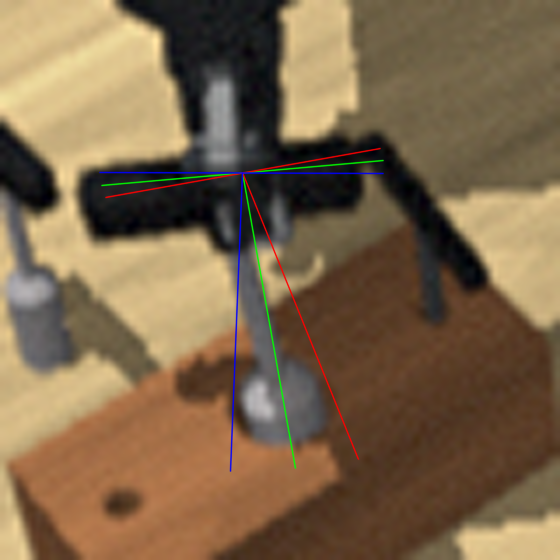

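Request:
play_rows([
  [0.005,0,0.012,0],
  [0.01,0.002,0.02,0],
  [0.01,0.002,0.02,0],
])

```text
time_s: 33.9
eef_pos: [0.5511, -0.3239, 0.3552]
tool_rot: [-90.0, 0.0, -34.1]
force: [0.8, -0.7, 6.8]
finger_gap: 0.02
```

Request:
play_rows([
  [0,0,0,0],
  [0,0,0,0],
  [0,0,0,0],
  [0,0,0,0],
  [0,0,0,0],
], jaw=36)

```text
time_s: 34.4
eef_pos: [0.5509, -0.3241, 0.3549]
tool_rot: [-90.0, 0.0, -34.1]
force: [-0.0, 0.6, -0.0]
finger_gap: 0.0357
```

```bash
python3 look3.py 33
```

```text
[ 0.5509 -0.3241  0.355 ] [-90.0008   0.012  -34.0598] [ 0.066  -0.4659 -0.1687] 34.5 0.03618097364585969
```

View pics/c33.png

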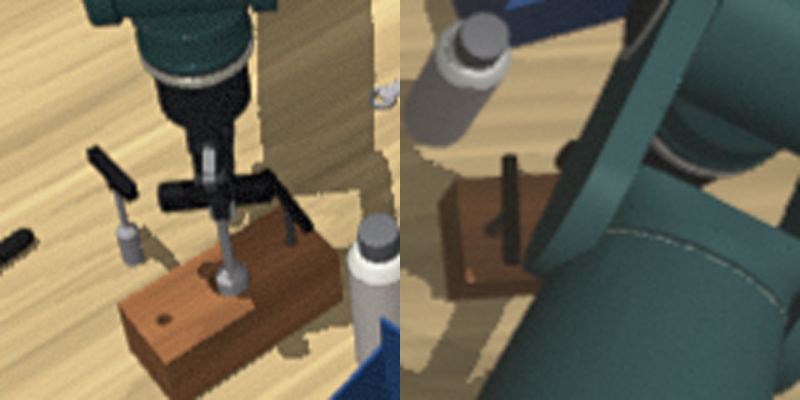

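View pics/w33.png

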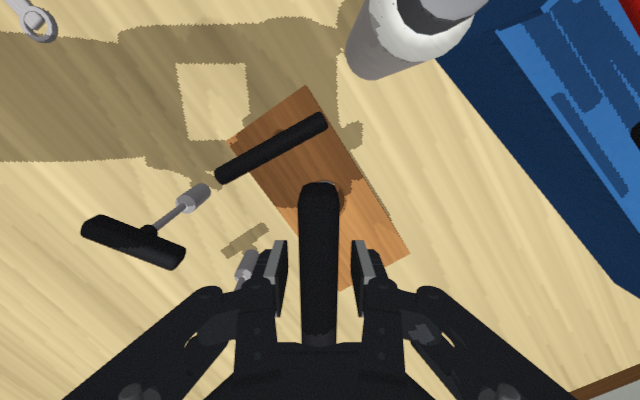

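Request:
play_rows([
  [0,0,0,0],
  [0,0,0,0],
  [0,-0.03,0,0],
  [0,-0.15,0,0],
  [0,-0.35,0,0],
], jaw=60)

```text
time_s: 35.1
eef_pos: [0.5508, -0.324, 0.4239]
tool_rot: [-90.0, 0.2, -34.1]
force: [0.6, 0.5, -0.2]
finger_gap: 0.0605
```

Request:
play_rows([
  [0,-0.2,0,0],
  [0,-0.4,0,0],
  [-0.2,-0.5,-0.1,0],
  [-0.4,-0.5,-0.2,0],
  [-0.6,-0.5,-0.2,0],
])

```text
time_s: 35.6
eef_pos: [0.4272, -0.2903, 0.526]
tool_rot: [-90.0, -0.1, -34.1]
force: [-1.1, 0.3, 0.9]
finger_gap: 0.0601
```

Request:
play_rows([
  [0,0,0,0],
  [0,0,0,0],
  [0,0,0,0],
  [0,0,0,0],
  [0,0,0,0],
])

```text
time_s: 36.1
eef_pos: [0.4298, -0.2904, 0.5246]
tool_rot: [-90.0, 0.1, -34.0]
force: [0.5, 0.5, -0.0]
finger_gap: 0.06
```

```bash
python3 look3.py 34
python3 - <<'E'
from h import *
T=CAL['top'];S=CAL['scene']
for nm,C,th,(x0,x1,y0,y1) in(('t34',T,60,(435,490,130,215)),('s34',S,50,(205,245,235,290))):
    im=cv2.imread('pics/%s.png'%nm).max(2); m=(im<th).astype(np.uint8); n,l,st,ce=cv2.connectedComponentsWithStats(m)
    for i in range(1,n):
        if st[i,4]>80 and x0<ce[i][0]<x1 and y0<ce[i][1]<y1: print(nm,ce[i],st[i])
p=np.array([.551,-.330,.193]);print(proj(T,p),proj(S,p))
E
```

```text
[ 0.4296 -0.2903  0.5247] [-90.0002   0.0495 -34.0534] [-1.0062 -0.8574  0.5451] 36.2 0.06009785925913213
s34 [231.6023 258.4302] [206 249  53  26 523]
[457.9021 174.7296] [224.6158 257.8244]
```

View pics/c34.png

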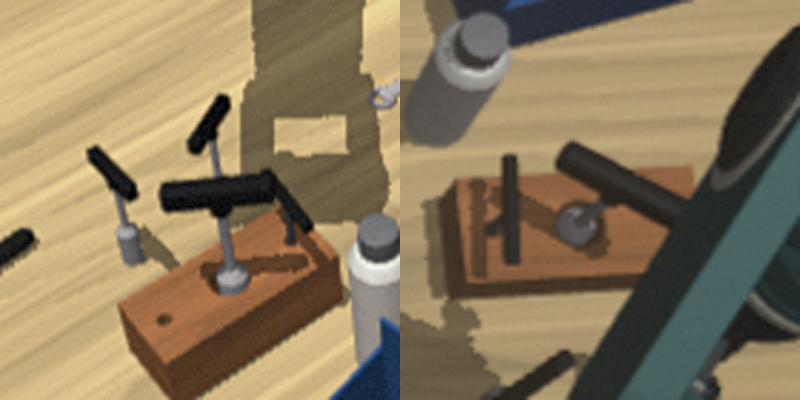

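```bash
python3 -c "
from cell import bot
print(bot.close_job())"
```

```text
the job is handed in; nothing more can be done
None
```

The plug is turned about 80° clockwise and the wrench is back in its rack hole, released. I handed the job in at about 36 s of the 64 s allowed. No verdict is reported, so the results below come from my own last checks.

**What I did**
- I took the full-size plug wrench from the rack's big hole. The tool can only point straight down, so I tilted the wrench to 30° in the grip by levering it against the rim of the rack hole.
- I put it down the well and turned the handle to line up with the hexagon. It seated under a light push and a small twist.
- I pushed the handle end round to turn the plug and drew the wrench out. Then I straightened it against the hole's rim, lowered it in and let go.

**Last checks**
- **Plug turn:** a picture down the well after withdrawal shows the hexagon's corners turned about 80° clockwise (corner moved about 15.5 mm, limits 13 to 22 mm). The hexagon repeats every 60°. I ruled out 20° and 140° from the handle's swing of roughly 80 to 95°.
- **Handle angle:** readings of the end position disagreed a little: about −120° while pushing, then about −112° after I let go. Both fit a turn of 80 to 87°.
- **Seating:** a picture overlay put the wrench about 100 mm down the well. Pushing met a firm stop, with the wrist force reaching about 48 N against its 120 N limit.
- **Wrench in the rack:** it looks upright and centred in the hole, and its handle is back within about a pixel of its starting place in the scene view. The gripper is clear of it.
- **Other things:** the hex key, the can and the look-alike wrenches look unmoved. I did not re-measure these, and the spanner and carton were only glimpsed in passing.

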